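Push a specimen carrier between the guide posts of an inspection stage

ROBOT

A 7-joint arm with a two-finger parallel gripper is mounted at the origin on the work surface. World frame = base frame: x ahead of the robot, y to its left, z up, the work surface at z = 0. Lengths are in m, angles in rad, forces in N, time in s.
With the tool pointing down it reaches from about 0.425 to 0.8 m from the base axis. Payload 8.3 kg.
Tool frame: the origin (TCP) lies at the very end of the fingers, on their centre line; the grasp point (between the pads) lies 19 mm behind it; z points along the fingers, y is the direction in which the jaws open and shut (so a half turn about z gives the same grasp; the last joint's range is limited). The gripper opens to 85 mm and grips with 20 to 120 N. Pads are 22 mm wide; open, the fingers measure 114 mm over their backs; the gripper's body (76 mm by 85 mm) begins 54 mm behind the grasp point. The pads swing forward as they close: fully open they stand 13 mm farther back than shut.
Start: joints at [-1.317, 0.383, 0.016, 1.37, -0.006, 1.388, -0.046], TCP at [0.195, 0.594, 0.231] pointing down, gripper open.
Joint ranges: [-2.95, 2.95], [-0.25, 2.06], [-1.52, 1.56], [0.18, 2.33], [-1.44, 4.58], [0.02, 2.06], [-3.01, 3.01]. Speed limits (rad/s): [2.39, 2.39, 3.01, 3.01, 3.14, 3.14, 3.14].

INTERFACE

Orientations are given as a unit quaternion [x, y, z, w].
In Python, from station import ctrl gives the robot as it stands.
- The arm moves only by the tool play_rows, never from a script. Its argument "increments" is a list of rows, each a list of 3 entries, a list of its own where there are three numbers: the shift along the tool's x, y, z in cm, then the turn about the tool's z in degrees, then the gripper command: -1 is shut, 1 is fully open, values between are in proportion. In form: [[[x, y, z], yaw, fingers], ...]. A call has 1 to 12 rows; each row is the pose to reach, as a shift and turn from the pose commanded when the call began, along the tool's axes at that moment; what a row does not reach only later rows make up. A row lasts 1/12 s, in which the tool goes at most 41.7 mm and 7.16 degrees, less where a joint would pass 70% of its speed; a pose out of reach is approached as far as the arm can. A call with a gripper value outside its range is refused whole. The fingers move at their own pace and stop on an object; "squeeze" is the grip in N (left out, the last holds). Time passes only in rows, so rows that repeat a pose let the fingers close. It gives the time, the measured TCP pose, the force and the opening at its end, in the units of the state.
- ctrl.state(): the state, without advancing time (a new reading comes with each control period).
- ctrl.grab_frame(name): name is "scene" or "top"; returns a dict with "img" (400x640x3 uint8, red, green, blue), "depth" (400x640 float32, m along the optical axis (not along the pixel's ray), 0 where there is no reading), "fovy" (degrees; the focal length in pixels is half the picture's height over the tangent of half this angle, whatever the lens; pixels are square), "cx", "cy" (the principal point, pixels), "k1" (the pictures are not rectified: a ray, as slopes to the right and down, at radius r is drawn at 1 + k1 r^2 times it, then the intrinsics apply), "origin" and "rotation" of the camera in the world. Camera axes: x right, y down, z forward; pixel columns grow to the right and rows downward; lengths in m; the calibration is good to about 2 mm. A picture is of the moment at which its call begins.
- ctrl.close_job(): hands the job in, once; it reports no verdict.
Trained networks look in a picture, given as the dict that the camera call returned (one of the last four; its "shot" number tells which), for a name from the list of things; names that differ only in an ending like _2 or _b are one class to them, and where a whole thing is asked for, a point or a joint stands for the part that bears it (a point fixed in the world has none). Each returns a list of dicts, best first, with "p" (0 to 1); they miss things now and then, are a little off and sometimes report something else, mostly with a low value. They report only what shows in the picture. A call takes as long as a camera call. They do not tell look-alikes from the thing itself.
- ctrl.recognise(thing, picture): "box" ([left, top, right, bottom] as shares, 0 to 1, of the picture: columns of its width, rows of its height, round what is visible of it).
- ctrl.silhouettes(thing, picture): "mask" (400x640 bool, what is visible of it) and "box" ([left, top, right, bottom] as shares, 0 to 1, of the picture: columns of its width, rows of its height, round what is visible of it).
The state is a dict: "time": time; "joint_pos": joint angles; "qvel": joint speeds; "joint_efforts": joint torques, N m; "position": TCP position; "orientation": TCP orientation; "contact_force": force on the tool from outside, world axes, zero at the start; "moment": the same for the moment, N m; "opening": finger opening in m.
Only numpy, scipy, OpenCV 4.12 (cv2) and the standard library are available. Lean on these libraries where they do the work, as an engineer would, in place of code of your own. Each camera call takes 0.05 s, during which the arm holds its last target.

TASK

Push the black specimen carrier along the inspection stage, rounded nose first, through the narrow gap between the two steel guide posts until it sits square and fully home against the stop bar. Only push it with the fingers: it must stay flat on the stage, never lifted or tipped, and nothing may touch the white specimen seated in it. Leave the spare puck, the jar and the beaker where they are, and finish clear of everything.

Things in the scene. Friction and masses are not known exactly. Their poses are not given: they have to be found in the camera images.
- stage: Fixed aluminium inspection stage on the bench, rigid. Plate 8 mm thick (top 8 mm above the bench). Origin: midway between the two guide posts, at bench level. x is the direction of travel, from the open end through the gap to the stop bar; y across, z up. The plate spans x -240 to +150 mm, y +-130 mm.
- gap (a point): Point midway between the two guide posts, on the plate's top, at the stage's origin in x and y. The posts are upright round steel, 24 mm in diameter, 40 mm tall above the plate, centred 64.5 mm to either side (stage y +-64.5 mm): the clear gap is 105 mm.
- stop (a point): Middle of the foot of the stop bar's face, on the plate's top, 110 mm beyond the gap along the stage's x. The bar is dark steel, 150 mm wide across and 22 mm tall above the plate, rigid.
- carrier: Black plastic slab 90 mm long (its x) by 100 mm wide (y) by 20 mm tall, about 0.4 kg, loose on the plate on the open-end side of the posts, turned and off line. Origin: centre of its underside. +x is the nose, its two corners rounded at 16 mm; rear corners square. Side faces are flat from x -45 to +29 mm, the rear face over the full width. Home, its origin is at x +65, y 0 mm of the stage.
- carrier_nose (a point): The middle of the carrier's nose face, 45 mm ahead of the carrier's origin and 10 mm above its underside (half-way up).
- specimen: Polished specimen in a white round mount, 32 mm in diameter, fixed in the middle of the carrier and standing 10 mm above the carrier's top. Not to be touched. Origin: centre of its underside, at the level of the carrier's top.
- spare_puck: Bystander: loose white cylinder 30 mm in diameter, 20 mm tall, standing on the stage plate beside the lane beyond the posts. Origin: centre of its underside.
- jar: Bystander: small amber glass jar with a white cap, 52 mm in diameter, 65 mm tall, standing on the bench beside the stage. Origin: centre of its underside.
- beaker: Bystander: clear open glass beaker, 60 mm in diameter, 75 mm tall, standing on the bench beside the stage. Origin: centre of its underside.
Mind the look-alikes: they are no part of the job. What is meant by the carrier is not green, turquoise or yellow, and is the larger of those in its own colour.

How it is judged:
On the way:
1. the carrier is in the gap between the posts: its origin from 30 mm before to 40 mm past the line of the posts, within 6 mm of the middle, flat on the stage (x of carrier in the frame of stage between -0.03 and 0.04 m and y of carrier in the frame of stage between -0.006 and 0.006 m and height (world z) of carrier below 0.012 m), for 0.05 s.
At the end, for the whole second after the job is handed in: The carrier lies flat and at rest beyond the posts, nose within 4 mm of the stop bar, square to the stage within 0.06 rad, centred within 8 mm; the three bystanders within 20 mm of where they began (x of carrier_nose in the frame of stage above 0.106 m and x of carrier in the frame of stage above 0.06 m and y of carrier in the frame of stage between -0.008 and 0.008 m and angle between the x axis of carrier and the x axis of stage, either way round below 0.06 rad and height (world z) of carrier below 0.011 m and angle between carrier's own z axis and vertical below 0.04 rad and linear speed of carrier below 0.01 m/s and distance of each of spare_puck, jar, beaker from where it was at the start of the episode below 0.02 m); the robot touches nothing.
It fails at once if the carrier is lifted by more than 8 mm or tipped by more than 0.15 rad (height (world z) of carrier above 0.016 m or angle between carrier's own z axis and vertical above 0.15 rad).
It fails at once if the robot touches the specimen (contact force between any of the fingers, the arm and specimen above 0.3 N).
It fails at once if a bystander is moved by more than 20 mm or tipped (distance of any of spare_puck, jar, beaker from where it was at the start of the episode above 0.02 m or angle between any of spare_puck, jar, beaker's own z axis and vertical above 0.25 rad).
It also fails if it takes over 58 s, if anything falls off the work surface, if the arm or the gripper's body presses on something with over 40 N, if the wrist force passes 120 N, or if a joint passes its speed limit or range.

## Working session

There is one attempt and no reset: what is moved stays moved. The work goes in short steps, Python scripts to look and compute and a tool call to move; the robot and the scene stay as the last step left them, time stands still between calls to the robot, and variables do not carry over. Pictures are saved under pics/ and viewed, and the job is handed in when it is done.

Besides the shell and the picture viewer there is one more tool, called after "Request:" as name(argument=value, ...) on one line, values as JSON. play_rows: Moves the arm, as the interface text tells. Its arguments: {"type":"object","properties":{"increments":{"type":"array"},"squeeze":{"type":"number"}},"required":["increments"]}

```bash
mkdir -p pics; ls; cat > h.py <<'E'
import numpy as np, cv2
from station import ctrl
def K(f):
    F=200/np.tan(np.radians(f["fovy"])/2); return F,f["cx"],f["cy"],f["k1"]
def ray(f,u,v):
    F,cx,cy,k=K(f); u=np.asarray(u,float);v=np.asarray(v,float)
    xd=(u-cx)/F; yd=(v-cy)/F; x,y=xd.copy(),yd.copy()
    for _ in range(20):
        s=1+k*(x*x+y*y); x=xd/s;y=yd/s
    return np.stack([x,y,np.ones_like(x)],-1)
def onplane(f,u,v,z):
    d=ray(f,u,v)@np.array(f["rotation"]).T; o=np.array(f["origin"])
    t=(z-o[2])/d[...,2]; return o+t[...,None]*d
def bydepth(f,u,v,dep):
    return np.array(f["origin"])+(ray(f,u,v)*np.asarray(dep)[...,None])@np.array(f["rotation"]).T
def proj(f,P):
    F,cx,cy,k=K(f); p=(np.asarray(P,float)-np.array(f["origin"]))@np.array(f["rotation"])
    x=p[...,0]/p[...,2];y=p[...,1]/p[...,2];s=1+k*(x*x+y*y)
    return np.stack([cx+F*x*s,cy+F*y*s],-1)
def save(f,n): cv2.imwrite("pics/"+n+".png",f["img"][:,:,::-1])
E
python3 - <<'E'
from h import *
s=ctrl.state(); print({k:np.round(v,3).tolist() for k,v in s.items()})
for n in("top","scene"):
    f=ctrl.grab_frame(n); save(f,n+"0"); print(n,f["fovy"],f["cx"],f["cy"],f["k1"],np.round(f["origin"],3),np.round(f["rotation"],3).tolist())
    for t in("stage","carrier","specimen","spare_puck","jar","beaker"):
        for d in ctrl.recognise(t,f): print(t,round(d["p"],2),(np.array(d["box"])*[640,400,640,400]).round().tolist())
E
```

```text
pics
{'time': 0.0, 'joint_pos': [-1.317, 0.384, 0.016, 1.371, -0.006, 1.388, -0.046], 'qvel': [0.001, 0.0, -0.001, 0.001, -0.0, -0.002, 0.002], 'joint_efforts': [0.0, -62.761, 0.845, -37.182, 0.017, 0.014, 0.0], 'position': [0.195, 0.593, 0.23], 'orientation': [0.158, 0.987, -0.001, -0.0], 'contact_force': [0.177, 0.271, 0.375], 'moment': [0.032, 0.02, 0.044], 'opening': 0.086}
top 48.23331053022946 318.65186801125844 204.3188273171417 -0.04184956523446226 [ 0.422 -0.085  1.183] [-0.698, 0.712, -0.048, 0.05]
stage 0.74 [309.0, 186.0, 355.0, 232.0]
stage 0.73 [213.0, 168.0, 363.0, 268.0]
carrier 0.85 [398.0, 126.0, 430.0, 166.0]
carrier 0.84 [385.0, 183.0, 404.0, 218.0]
carrier 0.76 [309.0, 184.0, 350.0, 230.0]
carrier 0.73 [375.0, 236.0, 411.0, 274.0]
carrier 0.64 [322.0, 105.0, 357.0, 142.0]
specimen 0.49 [396.0, 199.0, 405.0, 205.0]
specimen 0.47 [393.0, 253.0, 405.0, 261.0]
spare_puck 0.4 [234.0, 246.0, 247.0, 262.0]
jar 0.68 [217.0, 287.0, 239.0, 304.0]
beaker 0.76 [227.0, 124.0, 255.0, 147.0]
scene 44.56866113655731 316.8167750512806 199.19224280666788 -0.11239510754895725 [0.913 0.455 0.933] [0.263, 0.919, -0.284, -0.08]
stage 0.94 [255.0, 140.0, 450.0, 322.0]
carrier 0.93 [188.0, 198.0, 247.0, 249.0]
carrier 0.78 [287.0, 168.0, 335.0, 208.0]
carrier 0.78 [255.0, 128.0, 294.0, 158.0]
carrier 0.75 [304.0, 108.0, 338.0, 138.0]
carrier 0.72 [184.0, 132.0, 235.0, 176.0]
specimen 0.51 [306.0, 174.0, 319.0, 193.0]
specimen 0.5 [263.0, 136.0, 275.0, 145.0]
specimen 0.49 [210.0, 211.0, 225.0, 227.0]
spare_puck 0.43 [412.0, 234.0, 428.0, 244.0]
jar 0.68 [449.0, 201.0, 471.0, 234.0]
jar 0.58 [411.0, 233.0, 425.0, 247.0]
beaker 0.59 [278.0, 281.0, 306.0, 323.0]
```

View pics/top0.png

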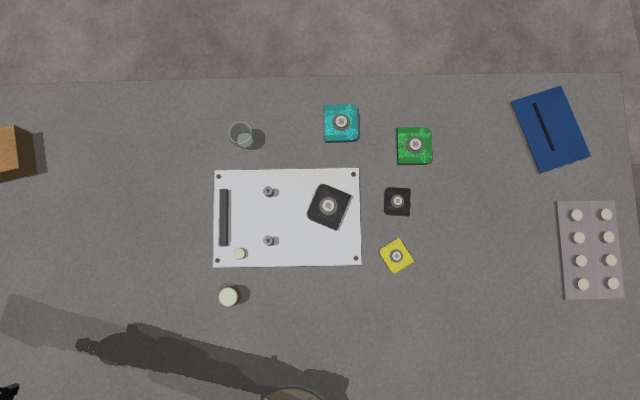

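View pics/scene0.png

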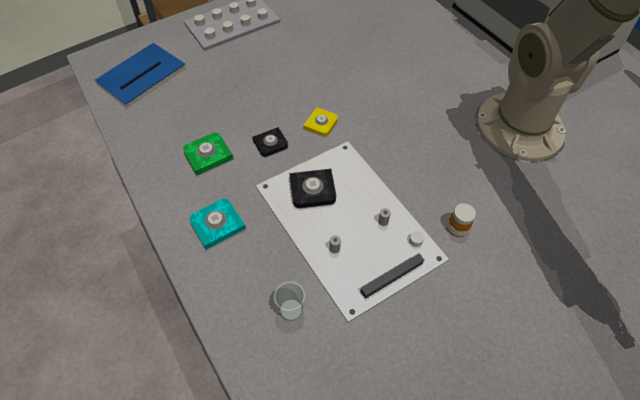

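```bash
python3 -c "
import cv2
a=cv2.imread('pics/top0.png')[90:290,200:440]; b=cv2.imread('pics/scene0.png')[100:330,170:480]
cv2.imwrite('pics/top0c.png',cv2.resize(a,None,fx=3,fy=3,interpolation=2));cv2.imwrite('pics/sc0c.png',cv2.resize(b,None,fx=2.5,fy=2.5,interpolation=2))"
```

```text
(no output)
```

View pics/top0c.png

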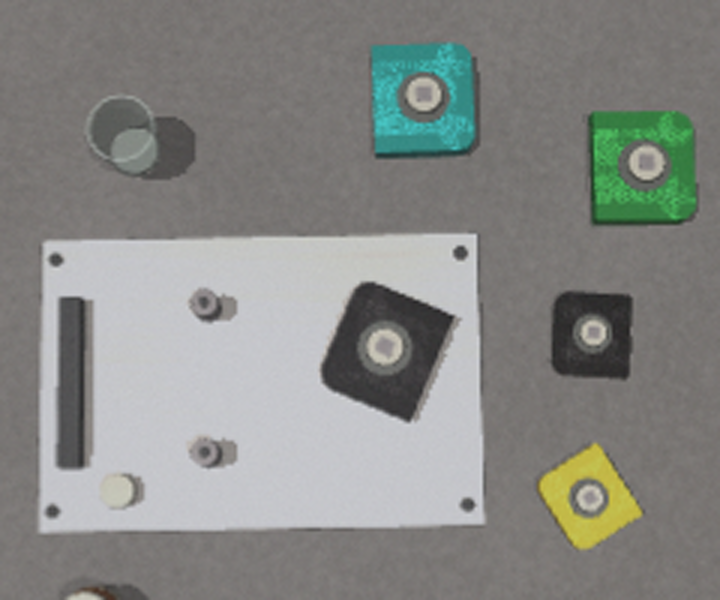

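View pics/sc0c.png

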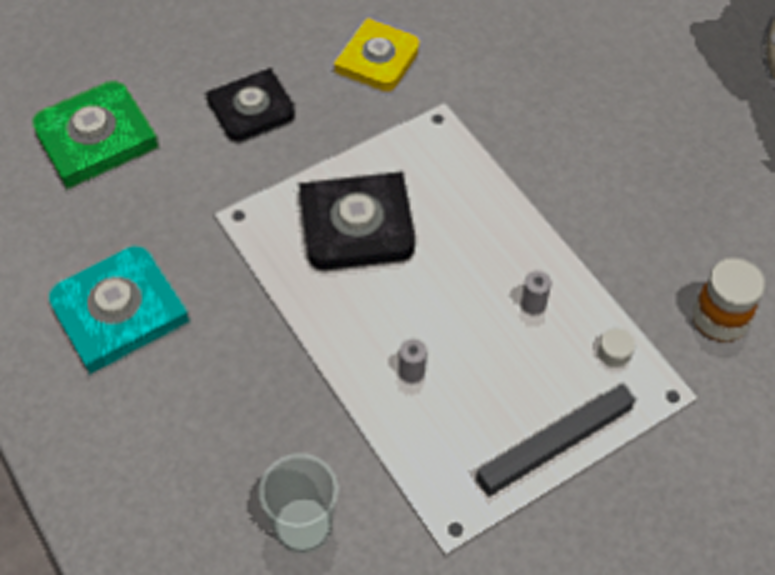

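The top view shows two black candidates. The large one is on the plate at (329,206) and the smaller one is off the plate at (398,201). Turquoise (341,123), green (414,146) and yellow (397,256) are excluded by colour. The large black one on the stage, at the open end of the plate with a rounded nose, fits the description, and the crops confirm it. Next I'll measure the poses.

```bash
sed -i 's/^def K(f):/from scipy.spatial.transform import Rotation as Rn\ndef K(f):/; s/np.array(f\["rotation"\])/RM(f)/g' h.py; cat >> h.py <<'E'
def RM(f):
    r=np.array(f["rotation"]); return Rn.from_quat(r).as_matrix() if r.size==4 else r
E
python3 - <<'E'
from h import *
from scipy.optimize import least_squares
for n in("top","scene"):
    f=ctrl.grab_frame(n); g=f["img"].astype(int)
    print(n,RM(f).round(2).tolist())
    # stage white plate contour
    hsv=cv2.cvtColor(f["img"],cv2.COLOR_RGB2HSV)
    m=((hsv[...,2]>165)&(hsv[...,1]<40)).astype(np.uint8)
    m=cv2.morphologyEx(m,cv2.MORPH_CLOSE,np.ones((3,3)))
    cs,_=cv2.findContours(m,0,1); c=max(cs,key=cv2.contourArea)
    box=cv2.minAreaRect(c); print("plate",box)
    P=onplane(f,c[:,0,0],c[:,0,1],.008)
    r=cv2.minAreaRect((P[:,:2]*1000).astype(np.float32)); print("plate mm",r); print(cv2.boxPoints(r).round(1).tolist())
    v=hsv[...,2]
    for t in("spare_puck","jar","beaker"):
        for d in ctrl.recognise(t,f)[:1]:
            b=np.array(d["box"])*[640,400,640,400]; print(t,onplane(f,(b[0]+b[2])/2,(b[1]+b[3])/2,.03).round(3))
    # dark region near carrier
    for d in ctrl.recognise("carrier",f):
        b=np.array(d["box"])*[640,400,640,400]; p=onplane(f,(b[0]+b[2])/2,(b[1]+b[3])/2,.02); print("carr",d["p"],p.round(3))
    for d in ctrl.recognise("specimen",f):
        b=np.array(d["box"])*[640,400,640,400]; p=onplane(f,(b[0]+b[2])/2,(b[1]+b[3])/2,.038); print("spec",d["p"],p.round(3))
    np.savez(n+"0.npz",**{k:np.array(v) for k,v in f.items()})
E
```

```text
top [[-0.02, -0.99, 0.14], [-1.0, 0.02, 0.0], [-0.0, -0.14, -0.99]]
plate ((286.2060546875, 217.26124572753906), (97.10391998291016, 148.02951049804688), 89.03713989257812)
plate mm ((555.319091796875, 4.5998687744140625), (388.853515625, 259.0796813964844), 89.8572998046875)
[[425.29998779296875, -189.5], [684.4000244140625, -190.10000610351562], [685.2999877929688, 198.6999969482422], [426.29998779296875, 199.3000030517578]]
spare_puck [0.461 0.127 0.03 ]
jar [0.35  0.146 0.03 ]
beaker [0.774 0.123 0.03 ]
carr 0.97 [ 0.737 -0.336  0.02 ]
carr 0.81 [ 0.808 -0.145  0.02 ]
carr 0.76 [ 0.574 -0.11   0.02 ]
carr 0.68 [ 0.446 -0.278  0.02 ]
carr 0.56 [ 0.588 -0.288  0.02 ]
spec 0.7 [ 0.737 -0.332  0.038]
spec 0.65 [ 0.586 -0.288  0.038]
spec 0.65 [ 0.444 -0.283  0.038]
spec 0.56 [ 0.807 -0.146  0.038]
spec 0.47 [ 0.57  -0.104  0.038]
scene [[-0.85, 0.44, -0.3], [0.53, 0.7, -0.48], [-0.0, -0.56, -0.83]]
plate ((351.8515625, 222.1006317138672), (168.38902282714844, 117.83001708984375), 55.87145233154297)
plate mm ((553.7020263671875, 3.0887603759765625), (389.5125732421875, 259.22418212890625), 89.79524993896484)
[[423.3999938964844, -191.1999969482422], [682.5999755859375, -192.10000610351562], [684.0, 197.39999389648438], [424.79998779296875, 198.3000030517578]]
spare_puck [0.462 0.133 0.03 ]
jar [0.352 0.144 0.03 ]
beaker [0.761 0.11  0.03 ]
carr 0.93 [ 0.452 -0.277  0.02 ]
carr 0.84 [ 0.741 -0.327  0.02 ]
carr 0.77 [ 0.594 -0.277  0.02 ]
carr 0.56 [ 0.804 -0.133  0.02 ]
carr 0.2 [ 0.581 -0.11   0.02 ]
spec 0.5 [ 0.578 -0.098  0.038]
```

```bash
cat >> h.py <<'E'
from scipy.optimize import minimize
def carrier_outline():
    pts=[(-45,-50)]
    for a in np.linspace(-90,0,7): pts.append((29+16*np.cos(np.radians(a)),-34+16*np.sin(np.radians(a))))
    for a in np.linspace(0,90,7): pts.append((29+16*np.cos(np.radians(a)),34+16*np.sin(np.radians(a))))
    pts.append((-45,50)); return np.array(pts)/1000
OUT=carrier_outline()
def plate(f):
    hsv=cv2.cvtColor(f["img"],cv2.COLOR_RGB2HSV)
    m=((hsv[...,2]>165)&(hsv[...,1]<40)).astype(np.uint8); m=cv2.morphologyEx(m,cv2.MORPH_CLOSE,np.ones((3,3)))
    cs,_=cv2.findContours(m,0,1); c=max(cs,key=cv2.contourArea)
    P=onplane(f,c[:,0,0],c[:,0,1],.008)[:,:2].astype(np.float32)
    b=cv2.boxPoints(cv2.minAreaRect(P*1000))/1000; b=b[np.argsort(b[:,1])]
    d=b[2:].mean(0)-b[:2].mean(0); d/=np.linalg.norm(d); return b.mean(0)+.045*d, np.arctan2(d[1],d[0])
def model_mask(f,x,y,a,S=4):
    R=np.array([[np.cos(a),-np.sin(a)],[np.sin(a),np.cos(a)]]); w=OUT@R.T+[x,y]
    pts=np.vstack([proj(f,np.c_[w,np.full(len(w),z)]) for z in(.008,.028)])
    h=cv2.convexHull(pts.astype(np.float32))
    m=np.zeros((400*S,640*S),np.uint8); cv2.fillPoly(m,[np.round((h+.5)*S*16).astype(np.int32)],1,shift=4); return m
def fit_carrier(f,g0):
    hsv=cv2.cvtColor(f["img"],cv2.COLOR_RGB2HSV); S=4
    big=cv2.resize(hsv[...,2],None,fx=S,fy=S,interpolation=cv2.INTER_LINEAR)
    m=(big<115).astype(np.uint8)
    c=proj(f,[g0[0],g0[1],.02]); roi=np.zeros_like(m); cv2.circle(roi,tuple(int(v) for v in c*S),50*S,1,-1); m&=roi
    n,l,st,ce=cv2.connectedComponentsWithStats(m); i=1+np.argmax(st[1:,4]); m=(l==i).astype(np.uint8)
    cs,_=cv2.findContours(m,0,1); m[:]=0; cv2.drawContours(m,cs,-1,1,-1)
    def cost(p): return np.count_nonzero(model_mask(f,p[0]/100,p[1]/100,p[2]/10)!=m)/16.
    best=None
    for da in np.radians([-20,-10,0,10,20]):
        p0=np.array([g0[0]*100,g0[1]*100,(g0[2]+da)*10])
        r=minimize(cost,p0,method="Nelder-Mead",options=dict(initial_simplex=p0+np.vstack([np.zeros(3),np.eye(3)*[.8,.8,1]]),xatol=.005,fatol=.1))
        if best is None or r.fun<best.fun: best=r
    return np.array([best.x[0]/100,best.x[1]/100,best.x[2]/10]),best.fun,m
def report(f,g0):
    o,a=plate(f); p,c,m=fit_carrier(f,g0)
    d=p[:2]-o; s=[d@[np.cos(a),np.sin(a)],d@[-np.sin(a),np.cos(a)]]
    print("stage",o.round(4),round(np.degrees(a),2),"carrier world",p[:2].round(4),round(np.degrees(p[2]),2),"in stage mm",(np.array(s)*1000).round(1),"yaw",round(np.degrees(p[2]-a),2),"cost",round(c,1)); return p
E
cat > look.py <<'E'
import sys
from h import *
g=[float(v) for v in sys.argv[2:5]]; g[2]=np.radians(g[2])
for n in("top","scene"):
    f=ctrl.grab_frame(n); p=report(f,g)
    im=cv2.resize(f["img"],None,fx=4,fy=4,interpolation=2)[:,:,::-1].copy()
    cs,_=cv2.findContours(model_mask(f,*p),0,1); cv2.drawContours(im,cs,-1,(0,0,255),1)
    c=(proj(f,[g[0],g[1],.02])*4).astype(int); y0=max(c[1]-280,0);x0=max(c[0]-390,0)
    cv2.imwrite(f"pics/{sys.argv[1]}_{n}.png",im[y0:y0+560,x0:x0+780])
s=ctrl.state(); print(s["time"],np.round(s["position"],4),np.round(s["orientation"],3),np.round(s["contact_force"],1),s["opening"])
E
python3 look.py a .575 -.105 65
```

```text
stage [0.5555 0.0496] 89.87 carrier world [ 0.5804 -0.1065] 65.69 in stage mm [-156.   -25.3] yaw -24.18 cost 21.7
stage [0.5539 0.0481] 89.8 carrier world [ 0.5785 -0.108 ] 65.99 in stage mm [-156.   -25.2] yaw -23.81 cost 39.5
1.4 [0.1946 0.5939 0.2313] [ 0.158  0.987 -0.    -0.   ] [0.1 0.2 0.8] 0.08568523314200645
```

View pics/a_top.png

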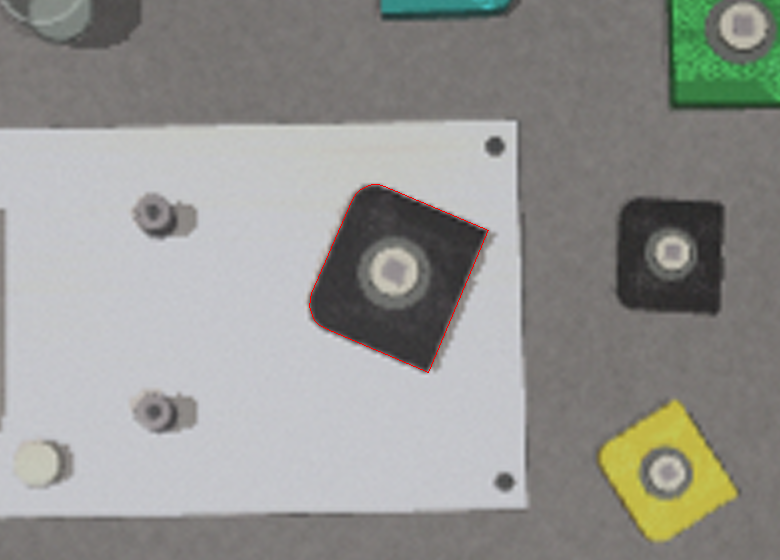

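View pics/a_scene.png

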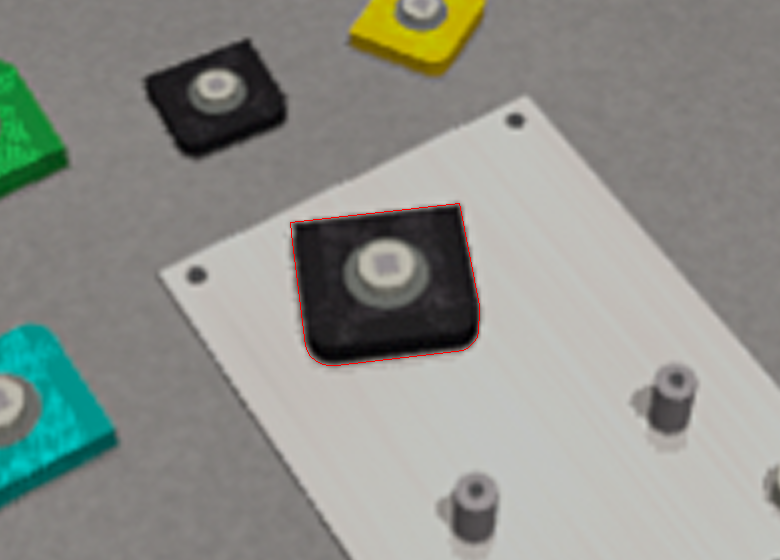

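```bash
cat > to.py <<'E'
import sys
from h import *
# world target x y z, tool-y angle deg -> shift
t=[float(v) for v in sys.argv[1:5]]
s=ctrl.state(); R=Rn.from_quat(s["orientation"]).as_matrix()
d=(R.T@(np.array(t[:3])-s["position"]))*100
cur=np.degrees(np.arctan2(R[1,1],R[0,1])); w=(t[3]-cur+180)%360-180
print("shift cm",d.round(2),"yaw",round(-w,2),"cur tool-y angle",round(cur,2),"pos",np.round(s["position"],4),"x axis",R[:,0].round(3),"F",np.round(s["contact_force"],1),"op",round(s["opening"],4),s["time"])
E
python3 to.py .68 -.113 .12 89.83
```

```text
shift cm [-68.14 -52.05  11.13] yaw -17.98 cur tool-y angle 71.85 pos [0.1946 0.5939 0.2313] x axis [-0.95   0.311  0.   ] F [0.1 0.2 0.8] op 0.0857 1.4
```

Request:
play_rows(increments=[[[-3,-2.3,0],0,0],[[-6,-4.6,0],0,-0.2],[[-9,-6.9,0],-2,-0.2],[[-12,-9.2,0],-4,-0.2],[[-15,-11.5,0],-6,-0.2],[[-18,-13.8,0],-8,-0.2],[[-21,-16,0],-10,-0.2],[[-24,-18.3,0],-12,-0.2],[[-27,-20.6,0],-14,-0.2],[[-30,-23,0],-16,-0.2],[[-33,-25.3,0],-18,-0.2],[[-34,-26,0],-18,-0.2]])

```text
time: 2.4
position: [0.4401, 0.2348, 0.2318]
orientation: [0.004, 1.0, -0.001, 0.001]
contact_force: [0.5, -0.8, -0.4]
opening: 0.0339
```

```bash
python3 to.py .68 -.113 .12 89.83
```

```text
shift cm [-24.25 -34.57  11.27] yaw -0.29 cur tool-y angle 89.54 pos [0.4401 0.2348 0.2318] x axis [-1.     0.008 -0.002] F [ 0.5 -0.8 -0.4] op 0.0339 2.4
```

Request:
play_rows(increments=[[[-2.4,-3,0],0,-0.2],[[-4.8,-6,0],0,-0.2],[[-7.2,-9,0],0,-0.2],[[-9.6,-12,0],0,-0.2],[[-12,-15,0],0,-0.2],[[-14.4,-18,0],0,-0.2],[[-16.8,-21,0],0,-0.2],[[-19.2,-24,1],-0.2,-0.2],[[-21.6,-27,3],-0.2,-0.2],[[-23.5,-30,5],-0.2,-0.2],[[-24.2,-32.5,8],-0.2,-0.2],[[-24.2,-34.5,10],-0.2,-0.2]])

```text
time: 3.4
position: [0.678, -0.1077, 0.128]
orientation: [0.0, 1.0, -0.001, -0.001]
contact_force: [-0.1, -0.2, 0.2]
opening: 0.0348
```

```bash
python3 to.py .675 -.113 .03 89.83; python3 look.py b .579 -.107 66; 
```

```text
shift cm [ 0.28 -0.52  9.8 ] yaw 0.12 cur tool-y angle 89.95 pos [ 0.678  -0.1077  0.128 ] x axis [-1.     0.001  0.002] F [-0.1 -0.2  0.2] op 0.0348 3.4
stage [0.5557 0.1591] 89.8 carrier world [ 0.5801 -0.1174] 49.5 in stage mm [-276.5  -25.4] yaw -40.31 cost 1753.3
stage [0.5539 0.0482] 89.82 carrier world [ 0.5632 -0.2132] 128.65 in stage mm [-261.3  -10.2] yaw 38.83 cost 972.8
3.5 [ 0.6746 -0.1105  0.126 ] [ 0.003  1.    -0.001 -0.004] [-0.4 -0.2 -0.7] 0.03438090570072537
```

View pics/b_top.png

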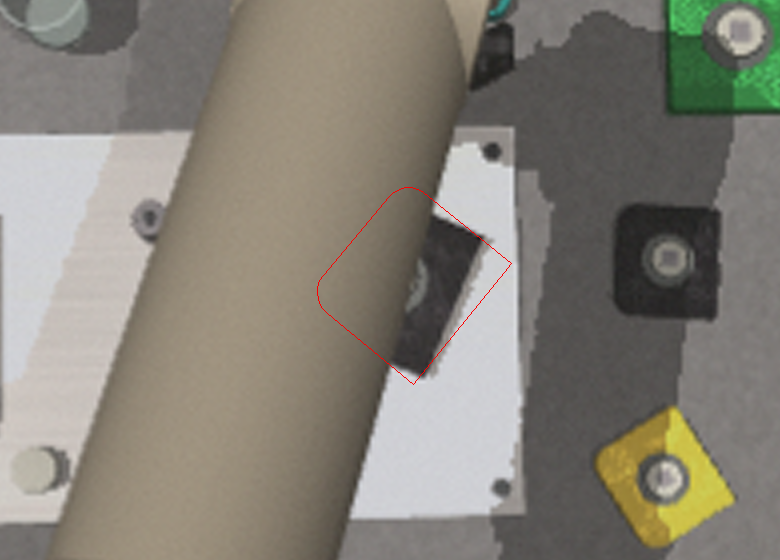

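View pics/b_scene.png

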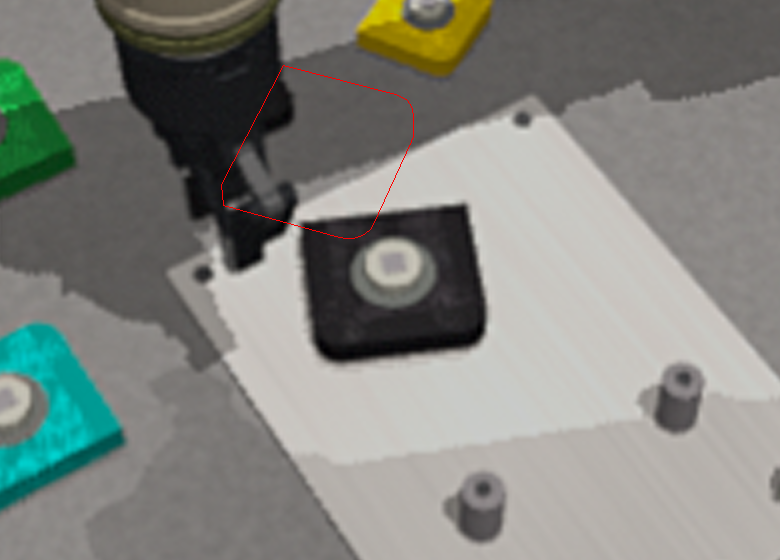

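Request:
play_rows(increments=[[[0,-0.2,2],0,-0.2],[[0,-0.2,4],0,-0.2],[[0,-0.2,6],0,-0.2],[[0,-0.2,8],0,-0.2],[[0,-0.2,9.5],0,-0.2],[[0,-0.2,9.5],0,-0.2],[[0,-0.2,9.5],0,-0.2]])

```text
time: 4.08
position: [0.6777, -0.1058, 0.0362]
orientation: [-0.001, 1.0, 0.0, -0.001]
contact_force: [0.8, -0.1, -0.1]
opening: 0.0341
```

```bash
python3 to.py .675 -.113 .012 89.83; python3 -c "
from h import *
f=ctrl.grab_frame('scene');cv2.imwrite('pics/c.png',cv2.resize(f['img'][110:250,200:400],None,fx=4,fy=4,interpolation=2)[:,:,::-1])"
```

```text
shift cm [ 0.27 -0.72  2.42] yaw 0.27 cur tool-y angle 90.1 pos [ 0.6777 -0.1058  0.0362] x axis [-1.    -0.002  0.001] F [ 0.8 -0.1 -0.1] op 0.0341 4.0833
```

View pics/c.png

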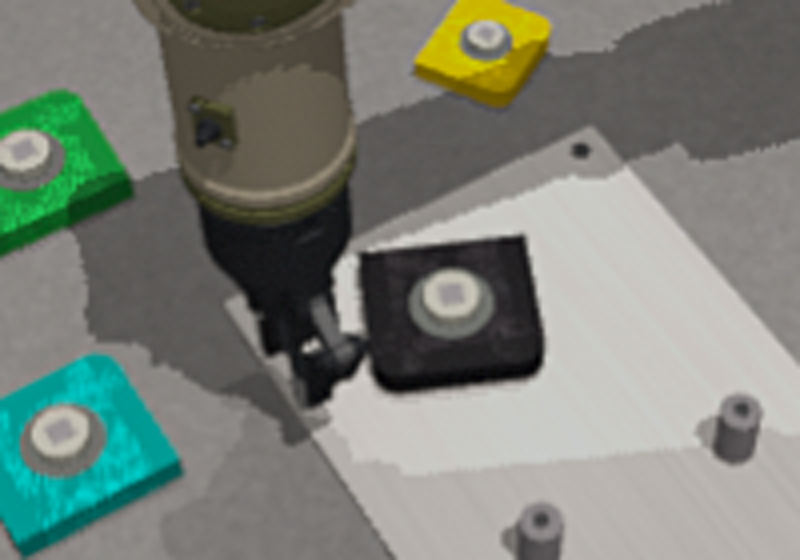

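```bash
cat > st.py <<'E'
from h import *
P=[]
for i in range(6):
    s=ctrl.state(); P.append(np.r_[s["position"],s["contact_force"]]); ctrl.grab_frame("scene")
P=np.array(P); print(P.round(4)); print(P.mean(0).round(4))
E
python3 st.py;python3 to.py .675 -.113 .012 89.83
```

```text
[[ 0.6785 -0.1062  0.0375  0.2548 -0.5619 -0.1881]
 [ 0.6789 -0.1065  0.0381 -0.2421  0.0473  0.5043]
 [ 0.679  -0.1066  0.0383 -0.4149 -0.893   0.514 ]
 [ 0.679  -0.1068  0.0382  0.1875  0.8463  1.5906]
 [ 0.6788 -0.1068  0.038  -1.0656  0.1591 -0.2991]
 [ 0.6786 -0.1067  0.0377 -0.3514  0.633   0.4978]]
[ 0.6788 -0.1066  0.0379 -0.2719  0.0385  0.4366]
shift cm [ 0.35 -0.62  2.53] yaw 0.22 cur tool-y angle 90.05 pos [ 0.6784 -0.1068  0.0373] x axis [-1.    -0.001 -0.001] F [ 0.3 -0.5 -1. ] op 0.0343 4.4333
```

Request:
play_rows(increments=[[[0,-0.3,1],0.2,-0.2],[[0,-0.6,2],0.2,-0.2],[[0,-0.6,2.5],0.2,-0.2],[[0,-0.6,2.5],0.2,-0.2],[[0,-0.6,2.5],0.2,-0.2]])

```text
time: 4.85
position: [0.6771, -0.1128, 0.0102]
orientation: [0.001, 1.0, 0.0, -0.001]
contact_force: [0.5, -0.1, 0.3]
opening: 0.0342
```

```bash
python3 st.py;python3 to.py .6157 -.113 .012 89.83;  python3 -c "
from h import *
f=ctrl.grab_frame('scene');cv2.imwrite('pics/c2.png',cv2.resize(f['img'][130:250,220:360],None,fx=5,fy=5,interpolation=2)[:,:,::-1])"
```

```text
[[ 0.6771 -0.1128  0.0102  0.4565 -0.0855  0.2933]
 [ 0.6777 -0.1127  0.0109 -0.5366  0.4195  0.1522]
 [ 0.678  -0.1127  0.0113 -0.5081 -1.0202 -0.251 ]
 [ 0.6782 -0.1127  0.0116 -0.5104 -0.7556  0.7738]
 [ 0.6782 -0.1127  0.0117  0.215  -0.5662  0.1386]
 [ 0.6782 -0.1126  0.0117 -0.2348 -0.6003 -0.7193]]
[ 0.6779 -0.1127  0.0112 -0.1864 -0.4347  0.0646]
shift cm [ 6.25 -0.05 -0.03] yaw 0.03 cur tool-y angle 89.86 pos [ 0.6782 -0.1127  0.0117] x axis [-1.     0.002 -0.001] F [-0.3 -0.1  0.7] op 0.0338 5.15
```

View pics/c2.png

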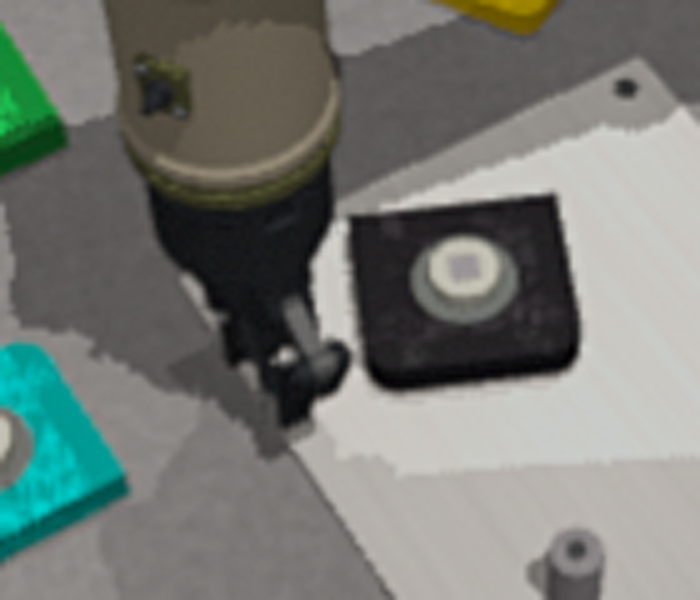

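Request:
play_rows(increments=[[[0.6,0,0],0,-0.2],[[1.2,0,0],0,-0.2],[[1.8,0,0],0,-0.2],[[2.2,0,0],0,-0.2],[[2.6,0,0],0,-0.2],[[3.0,0,0],0,-0.2],[[3.4,0,0],0,-0.2],[[3.8,0,0],0,-0.2],[[4.2,0,0],0,-0.2],[[4.2,0,0],0,-0.2]])

```text
time: 6.03
position: [0.6354, -0.1124, 0.0114]
orientation: [0.001, 1.0, 0.0, -0.0]
contact_force: [-0.0, -0.3, -0.4]
opening: 0.0341
```

```bash
python3 to.py .6157 -.113 .012 89.83;  python3 -c "
from h import *
f=ctrl.grab_frame('scene');cv2.imwrite('pics/c3.png',cv2.resize(f['img'][130:250,220:360],None,fx=5,fy=5,interpolation=2)[:,:,::-1])"
```

```text
shift cm [ 1.97 -0.06 -0.06] yaw 0.02 cur tool-y angle 89.85 pos [ 0.6354 -0.1124  0.0114] x axis [-1.     0.003  0.   ] F [-0.  -0.3 -0.4] op 0.0341 6.0333
```

View pics/c3.png

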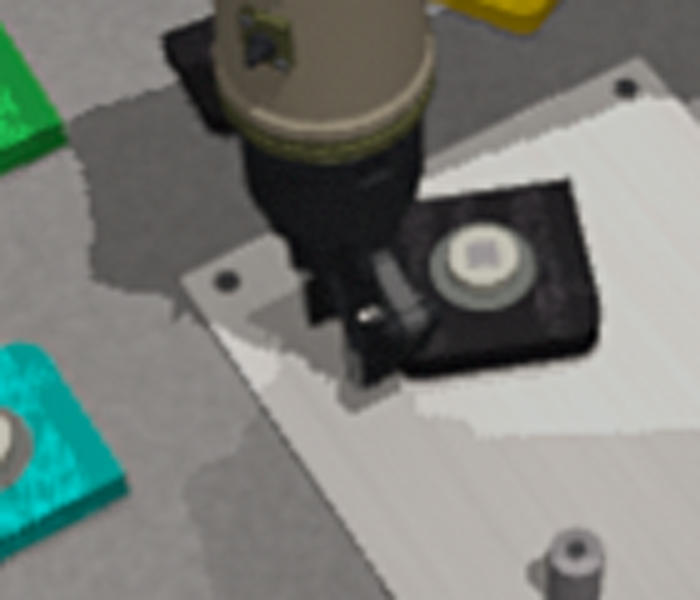

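Request:
play_rows(increments=[[[0.3,0,0],0,-0.2],[[0.6,0,0],0,-0.2],[[0.9,0,0],0,-0.2],[[1.2,0,0],0,-0.2],[[1.2,0,0],0,-0.2],[[0.9,0,0],0,-0.2],[[-1,0,0],0,-0.2],[[-3,0,0],0,-0.2],[[-6,0,0],0,-0.2],[[-6,0,-2],0,-0.2],[[-6,0,-5],0,-0.2],[[-6,0,-8],0,-0.2]])

```text
time: 7.08
position: [0.6946, -0.1129, 0.0895]
orientation: [0.001, 1.0, -0.0, -0.003]
contact_force: [-0.2, 0.6, 0.7]
opening: 0.0341
```

```bash
python3 look.py d .570 -.107 74; 
```

```text
stage [0.5557 0.1565] 89.8 carrier world [ 0.5577 -0.1162] 62.09 in stage mm [-272.6   -3. ] yaw -27.72 cost 887.4
stage [0.554  0.0476] 89.83 carrier world [ 0.5426 -0.2152] 122.64 in stage mm [-262.9   10.6] yaw 32.81 cost 949.6
7.1833 [ 0.6987 -0.1142  0.097 ] [ 0.001  1.    -0.001  0.004] [ 0.3 -1.   0.3] 0.033913941831824626
```

View pics/d_scene.png

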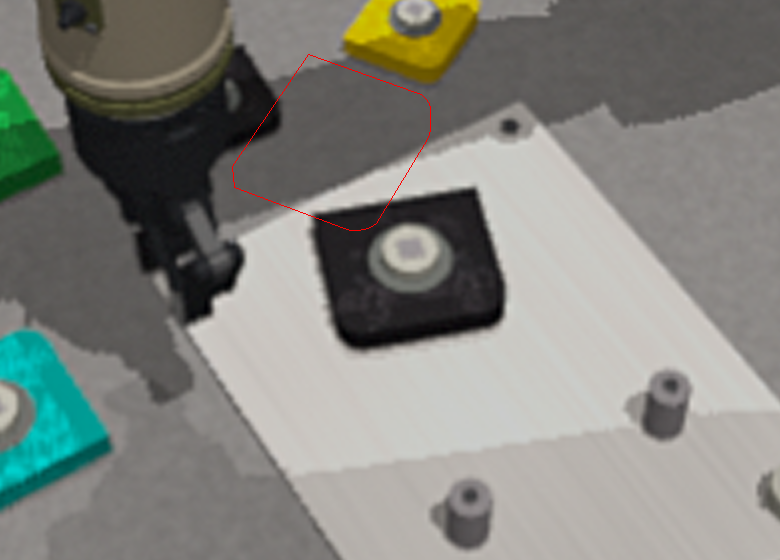

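```bash
cat >> h.py <<'E'
STG={"top":(np.array([.5555,.0496]),np.radians(89.85)),"scene":(np.array([.5539,.0481]),np.radians(89.82))}
def fit2(f,g0,thr=75,rad=50):
    S=4; hsv=cv2.cvtColor(f["img"],cv2.COLOR_RGB2HSV)
    big=cv2.resize(hsv[...,2],None,fx=S,fy=S,interpolation=cv2.INTER_LINEAR)
    m=(big<thr).astype(np.uint8); c=proj(f,[g0[0],g0[1],.02])*S
    yy,xx=np.mgrid[:1600,:2560]; m[(xx-c[0])**2+(yy-c[1])**2>(rad*S)**2]=0
    m=cv2.morphologyEx(m,cv2.MORPH_OPEN,np.ones((9,9)))
    n,l,st,ce=cv2.connectedComponentsWithStats(m)
    i=min([k for k in range(1,n) if st[k,4]>4000],key=lambda k:np.hypot(*(ce[k]-c)))
    m=(l==i).astype(np.uint8); cs,_=cv2.findContours(m,0,1); m[:]=0; cv2.drawContours(m,cs,-1,1,-1)
    cost=lambda p: np.count_nonzero(model_mask(f,p[0]/100,p[1]/100,p[2]/10)!=m)/16.
    best=None
    for da in np.radians([-12,0,12]):
        p0=np.array([g0[0]*100,g0[1]*100,(g0[2]+da)*10])
        r=minimize(cost,p0,method="Nelder-Mead",options=dict(initial_simplex=p0+np.vstack([np.zeros(3),np.eye(3)*[.8,.8,1]]),xatol=.005,fatol=.1))
        if best is None or r.fun<best.fun: best=r
    return np.array([best.x[0]/100,best.x[1]/100,best.x[2]/10]),best.fun
E
cat > look.py <<'E'
import sys
from h import *
# name cams gx gy gyawdeg
g=[float(v) for v in sys.argv[3:6]]; g[2]=np.radians(g[2])
for n in sys.argv[2].split(","):
    f=ctrl.grab_frame(n); p,c=fit2(f,g,thr=75 if n=="scene" else 95); o,a=STG[n]; d=p[:2]-o
    print(n,"world",p[:2].round(4),round(np.degrees(p[2]),2),"stage mm",round(1000*(d@[np.cos(a),np.sin(a)]),1),round(1000*(d@[-np.sin(a),np.cos(a)]),1),"yaw",round(np.degrees(p[2]-a),2),"cost",round(c,1))
    im=cv2.resize(f["img"],None,fx=4,fy=4,interpolation=2)[:,:,::-1].copy()
    cs,_=cv2.findContours(model_mask(f,*p),0,1); cv2.drawContours(im,cs,-1,(0,0,255),1)
    c=(proj(f,[g[0],g[1],.02])*4).astype(int); y0=max(c[1]-280,0);x0=max(c[0]-390,0)
    cv2.imwrite(f"pics/{sys.argv[1]}_{n}.png",im[y0:y0+560,x0:x0+780])
s=ctrl.state(); print(s["time"],np.round(s["position"],4),np.round(s["orientation"],3),np.round(s["contact_force"],1),s["opening"])
E
python3 look.py e scene .560 -.107 74; 
```

```text
scene world [ 0.555 -0.113] 68.53 stage mm -161.1 -1.6 yaw -21.29 cost 115.2
7.2333 [ 0.6975 -0.1138  0.0943] [ 0.001  1.    -0.001  0.002] [-0.6 -0.3 -0.5] 0.03389879389496269
```

View pics/e_scene.png

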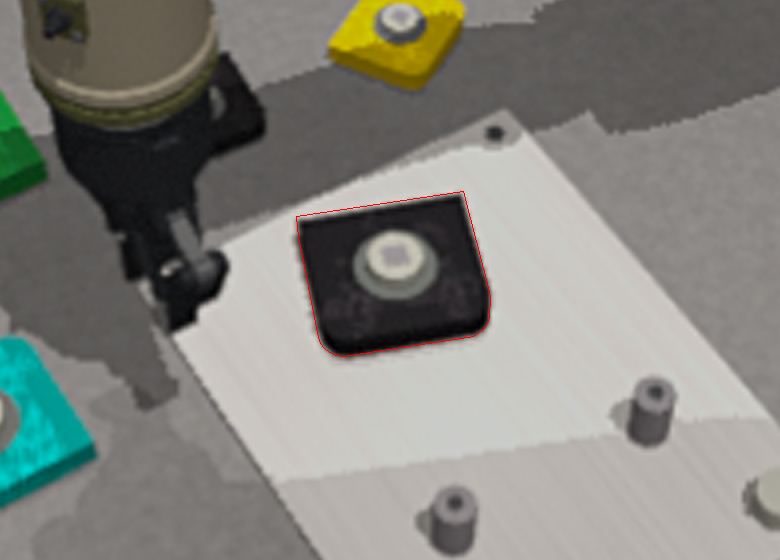

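```bash
python3 to.py .5547 -.205 .12 -0.17; python3 -c "
from h import *; print(np.round(ctrl.state()['joint_pos'],2))"
```

```text
shift cm [14.24 -9.17 -2.62] yaw 90.0 cur tool-y angle 89.83 pos [ 0.6975 -0.1138  0.0943] x axis [-1.     0.003 -0.004] F [-0.6 -0.3 -0.5] op 0.0339 7.2333
[-0.16  0.68  0.45  1.31 -0.29  1.22  1.87]
```

Request:
play_rows(increments=[[[0,0,-2.5],0,0.4],[[0,-2,-2.5],7,0.4],[[1,-4,-2.5],14,0.4],[[2,-6,-2.5],21,0.4],[[3,-8,-2.5],28,0.4],[[4,-9,-2.5],35,0.4],[[5.5,-9,-2.5],42,0.4],[[7,-9,-2.5],49,0.4],[[8.5,-9,-2.5],56,0.4],[[10,-9,-2.5],63,0.4],[[12,-9,-2.5],70,0.4],[[14,-9,-2.5],77,0.4]])

```text
time: 8.23
position: [0.5539, -0.2021, 0.1149]
orientation: [0.626, 0.78, -0.001, -0.001]
contact_force: [0.5, -0.6, 0.2]
opening: 0.0599
```

Request:
play_rows(increments=[[[0,0,0],7,0.4],[[0,0,0],13,0.4],[[0,0,0],13,0.4],[[0,0,0],13,0.4],[[0,0,0],13,0.4]])

```text
time: 8.65
position: [0.5554, -0.2022, 0.1157]
orientation: [0.707, 0.708, -0.001, -0.0]
contact_force: [-0.3, 0.9, 0.1]
opening: 0.0599
```

```bash
python3 look.py f scene,top .555 -.113 69;python3 to.py .5547 -.205 .011 -0.17
```

```text
scene world [ 0.5558 -0.1126] 67.85 stage mm -160.7 -2.4 yaw -21.97 cost 104.1
top world [ 0.5606 -0.1073] 75.61 stage mm -156.9 -5.6 yaw -14.24 cost 772.7
8.75 [ 0.5556 -0.2024  0.1159] [ 0.707  0.707 -0.    -0.   ] [0.3 0.6 0.1] 0.06013116624869373
shift cm [-0.26 -0.08 10.49] yaw 0.16 cur tool-y angle -0.01 pos [ 0.5556 -0.2024  0.1159] x axis [ 0.  1. -0.] F [0.3 0.6 0.1] op 0.0601 8.75
```

View pics/f_scene.png

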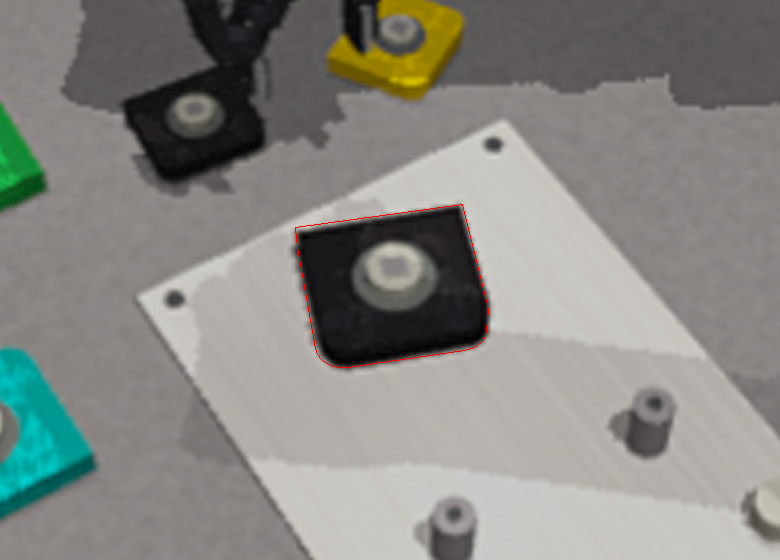

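View pics/f_top.png

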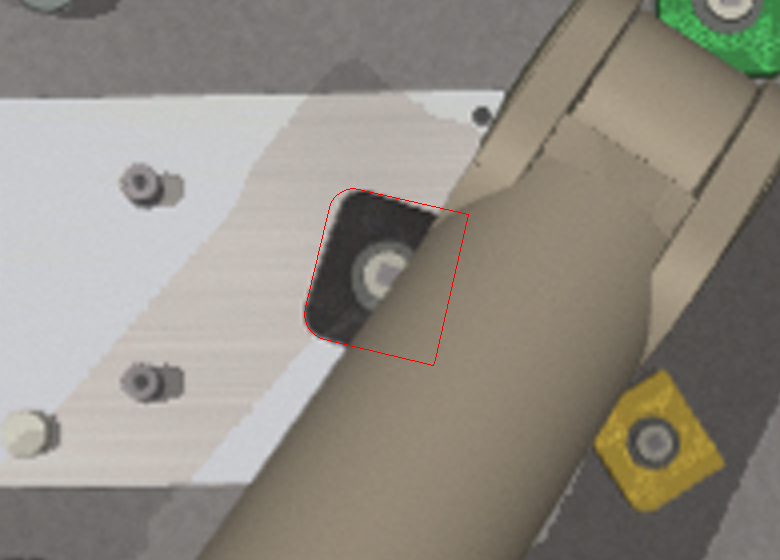

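Request:
play_rows(increments=[[[-0.3,0,2],0.2,0.4],[[-0.3,0,4],0.2,0.4],[[-0.3,0,6],0.2,0.4],[[-0.3,0,8],0.2,0.4],[[-0.3,0,9.5],0.2,0.4],[[-0.3,0,10.4],0.2,0.4],[[-0.3,0,10.4],0.2,0.4],[[-0.3,0,10.4],0.2,0.4],[[-0.3,0,10.4],0.2,0.4]])

```text
time: 9.5
position: [0.5563, -0.2059, 0.0133]
orientation: [0.709, 0.705, 0.0, 0.001]
contact_force: [-0.1, -0.3, -0.3]
opening: 0.0599
```

```bash
python3 to.py .5547 -.205 .011 -0.17;  python3 -c "
from h import *
f=ctrl.grab_frame('scene');cv2.imwrite('pics/g.png',cv2.resize(f['img'][80:230,220:380],None,fx=4.9,fy=4,interpolation=2)[:,:,::-1])
m=[]
for v in range(100,200,1):
  for u in range(230,360):
    if f['depth'][v,u]>0: m.append(np.r_[bydepth(f,u,v,f['depth'][v,u]),u,v])
m=np.array(m); k=(m[:,2]<.035)&(m[:,2]>.006)&(m[:,1]<-.19)&(m[:,1]>-.235)&(m[:,0]>.49)&(m[:,0]<.62)
print(m[k][::3].round(3))"
```

```text
shift cm [ 0.09 -0.16  0.23] yaw -0.16 cur tool-y angle -0.33 pos [ 0.5563 -0.2059  0.0133] x axis [ 0.006  1.    -0.001] F [-0.1 -0.3 -0.3] op 0.0599 9.5
[[ 5.28e-01 -2.13e-01  3.40e-02  3.07e+02  1.45e+02]
 [ 5.28e-01 -2.08e-01  3.20e-02  3.08e+02  1.47e+02]
 [ 5.19e-01 -1.99e-01  3.20e-02  3.13e+02  1.48e+02]
 [ 5.29e-01 -2.07e-01  2.60e-02  3.08e+02  1.49e+02]
 [ 5.24e-01 -1.96e-01  3.40e-02  3.12e+02  1.49e+02]
 [ 5.28e-01 -2.09e-01  2.00e-02  3.08e+02  1.50e+02]
 [ 5.25e-01 -1.95e-01  3.30e-02  3.12e+02  1.50e+02]
 [ 5.28e-01 -1.99e-01  2.60e-02  3.10e+02  1.51e+02]
 [ 5.23e-01 -1.94e-01  2.80e-02  3.13e+02  1.51e+02]
 [ 5.24e-01 -1.97e-01  2.10e-02  3.12e+02  1.52e+02]
 [ 5.28e-01 -1.95e-01  2.20e-02  3.11e+02  1.53e+02]
 [ 5.08e-01 -1.91e-01  6.00e-03  3.19e+02  1.55e+02]
 [ 5.28e-01 -1.91e-01  8.00e-03  3.12e+02  1.58e+02]
 [ 6.01e-01 -2.08e-01  3.10e-02  2.82e+02  1.60e+02]
 [ 5.99e-01 -2.01e-01  3.30e-02  2.84e+02  1.61e+02]
 [ 5.93e-01 -1.96e-01  3.40e-02  2.87e+02  1.61e+02]
 [ 5.45e-01 -1.91e-01  7.00e-03  3.06e+02  1.61e+02]
 [ 6.01e-01 -1.97e-01  3.40e-02  2.84e+02  1.62e+02]
 [ 5.95e-01 -1.94e-01  3.30e-02  2.87e+02  1.62e+02]
 [ 6.00e-01 -1.99e-01  2.80e-02  2.84e+02  1.63e+02]
 [ 5.95e-01 -1.94e-01  2.90e-02  2.87e+02  1.63e+02]
 [ 5.56e-01 -1.91e-01  6.00e-03  3.02e+02  1.63e+02]
 [ 5.91e-01 -1.96e-01  2.20e-02  2.88e+02  1.64e+02]
 [ 5.73e-01 -1.90e-01  8.00e-03  2.96e+02  1.66e+02]
 [ 6.03e-01 -1.91e-01  8.00e-03  2.85e+02  1.71e+02]]
```

View pics/g.png

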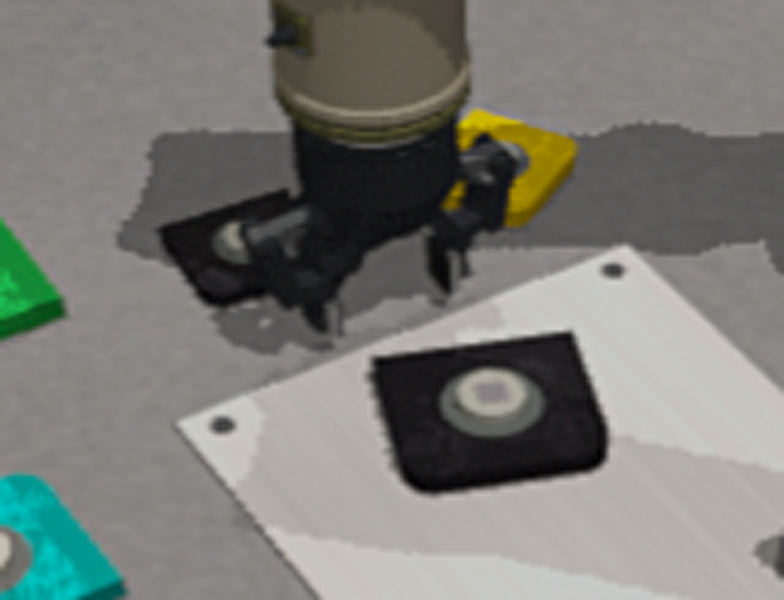

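```bash
python3 -c "
from h import *
f=ctrl.grab_frame('scene')
u,v=np.meshgrid(np.arange(230,360),np.arange(80,200)); d=f['depth'][80:200,230:360]
P=bydepth(f,u.ravel(),v.ravel(),d.ravel()); P=P[d.ravel()>0]
k=(P[:,2]>.042)&(P[:,1]<-.17)&(P[:,1]>-.25)&(P[:,2]<.12); P=P[k]
p=np.array(ctrl.state()['position']); print(p)
for z in np.arange(.04,.12,.005):
    q=P[(P[:,2]>=z)&(P[:,2]<z+.005)]
    if len(q): print(round(z,3),len(q),(1000*(q.min(0)-p)).round(),(1000*(q.max(0)-p)).round())
"; python3 to.py .5547 -.205 .007 -0.17
```

```text
[ 0.5564079  -0.20574135  0.01347896]
0.04 12 [-35.  -7.  29.] [44. 12. 31.]
0.045 21 [-40.  -7.  32.] [44. 11. 36.]
0.05 20 [-35. -12.  37.] [43. 12. 41.]
0.055 18 [-45.  -8.  42.] [44. 14. 47.]
0.06 24 [-60.  -9.  47.] [57. 15. 51.]
0.065 59 [-56. -12.  52.] [62. 14. 56.]
0.07 83 [-60. -12.  57.] [63. 13. 61.]
0.075 39 [-59. -13.  62.] [65. 15. 66.]
0.08 52 [-61. -15.  67.] [65. 17. 71.]
0.085 81 [-62. -19.  72.] [66. 19. 77.]
0.09 58 [-62. -14.  77.] [66. 18. 81.]
0.095 50 [-65. -13.  82.] [67. 18. 86.]
0.1 55 [-65. -11.  87.] [68. 18. 91.]
0.105 66 [-64.  -4.  92.] [69. 20. 96.]
0.11 76 [-68. -13.  97.] [ 69.  20. 101.]
0.115 96 [-66. -14. 102.] [ 69.  20. 106.]
shift cm [ 0.07 -0.17  0.65] yaw -0.17 cur tool-y angle -0.34 pos [ 0.5564 -0.2057  0.0135] x axis [ 0.006  1.    -0.   ] F [ 1.   0.1 -0.2] op 0.0594 9.6
```

Request:
play_rows(increments=[[[0.2,-0.1,0.3],-0.2,0.4],[[0.6,-0.2,0.6],-0.2,0.4],[[1.2,-0.2,0.6],-0.2,0.4],[[1.8,-0.2,0.6],-0.2,0.4],[[2.2,-0.2,0.6],-0.2,0.4],[[2.6,-0.2,0.6],-0.2,0.4],[[3.0,-0.2,0.6],-0.2,0.4],[[3.4,-0.2,0.6],-0.2,0.4],[[3.8,-0.2,0.6],-0.2,0.4],[[4.2,-0.2,0.6],-0.2,0.4],[[4.6,-0.2,0.6],-0.2,0.4],[[4.6,-0.2,0.6],-0.2,0.4]])

```text
time: 10.6
position: [0.5541, -0.1583, 0.0063]
orientation: [0.708, 0.707, 0.0, -0.0]
contact_force: [-0.7, -0.5, -0.2]
opening: 0.06
```

```bash
python3 look.py i scene,top .555 -.103 80;python3 to.py .5547 -.15 .008 -0.17
```

```text
scene world [ 0.5479 -0.0954] 76.95 stage mm -143.5 5.5 yaw -12.87 cost 105.8
top world [ 0.5677 -0.1024] 62.28 stage mm -152.0 -12.6 yaw -27.57 cost 1625.9
10.7 [ 0.5538 -0.1586  0.0062] [ 0.708  0.706  0.    -0.   ] [0.1 0.7 0.7] 0.05988661621951585
shift cm [ 0.86  0.09 -0.18] yaw 0.07 cur tool-y angle -0.1 pos [ 0.5538 -0.1586  0.0062] x axis [0.002 1.    0.001] F [0.1 0.7 0.7] op 0.0599 10.7
```

View pics/i_scene.png

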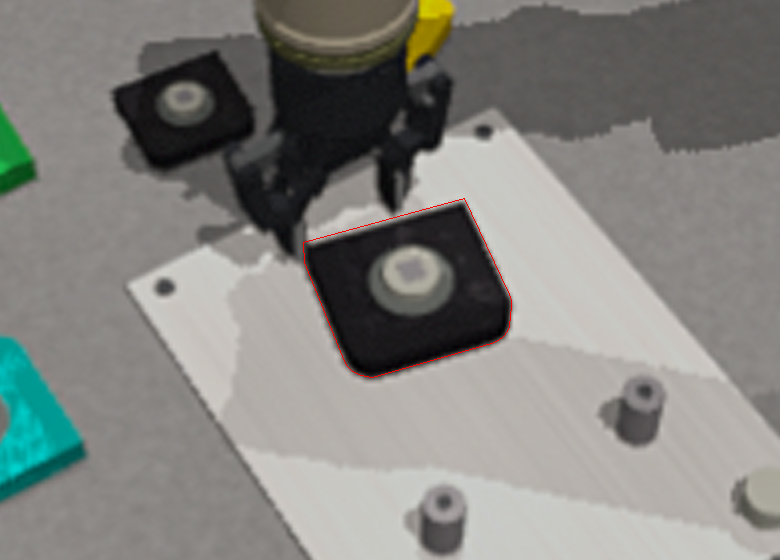

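View pics/i_top.png

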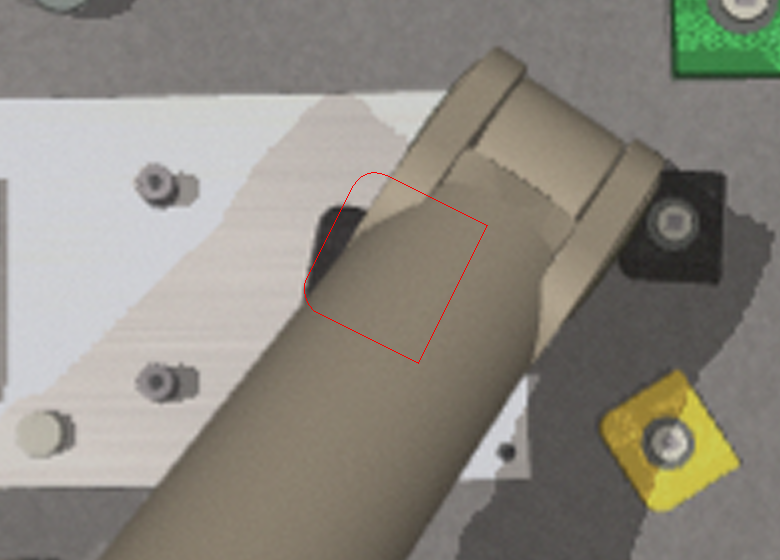

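Request:
play_rows(increments=[[[0.3,0.15,0],0,0.4],[[0.6,0.3,0],0,0.4],[[0.9,0.45,0],0,0.4],[[1.2,0.6,0],0,0.4],[[1.5,0.75,0],0,0.4],[[1.8,0.9,0],0,0.4],[[1.8,0.9,0],0,0.4]])

```text
time: 11.28
position: [0.5634, -0.1404, 0.0062]
orientation: [0.708, 0.707, 0.0, -0.0]
contact_force: [-0.2, 0.3, 0.8]
opening: 0.0597
```

```bash
python3 look.py j scene .550 -.083 85;python3 to.py .5547 -.14 .008 -0.17
```

```text
scene world [ 0.5461 -0.0866] 92.01 stage mm -134.7 7.3 yaw 2.19 cost 1291.8
11.3333 [ 0.5631 -0.1405  0.0062] [ 0.708  0.707  0.    -0.   ] [ 0.2 -0.7  0. ] 0.0598387034322027
shift cm [ 0.05 -0.84 -0.18] yaw 0.09 cur tool-y angle -0.08 pos [ 0.5631 -0.1405  0.0062] x axis [0.001 1.    0.001] F [ 0.2 -0.7  0. ] op 0.0598 11.3333
```

View pics/j_scene.png

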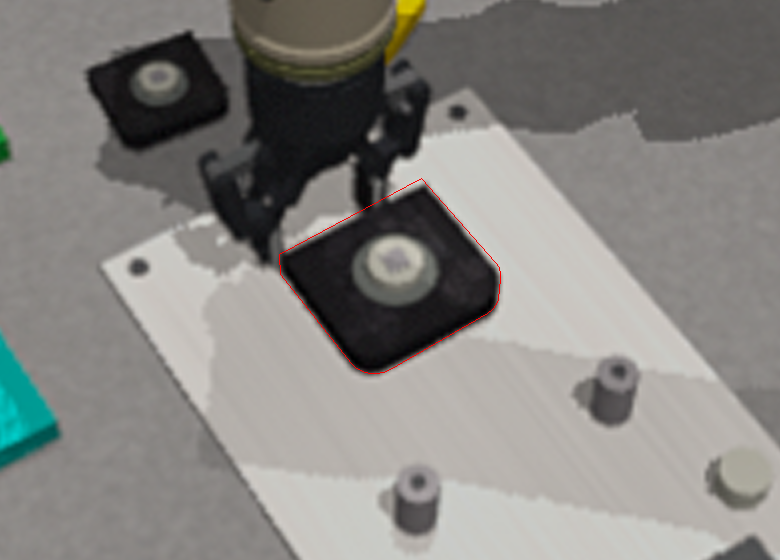

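Request:
play_rows(increments=[[[-1,0,0],0,0.4],[[-2.5,0,-1],0,0.2],[[-3.5,0,-2],0,0.0],[[-3.5,0,-2],0,0.0]])

```text
time: 11.67
position: [0.5633, -0.182, 0.0295]
orientation: [0.71, 0.704, 0.0, 0.002]
contact_force: [-0.0, -0.5, 1.2]
opening: 0.0427
```

```bash
sed -i 's/thr=75 if n=="scene" else 95/thr=float(sys.argv[6])/' look.py; for t in 65 75 90; do python3 look.py k scene .548 -.085 90 $t; done;python3 to.py .5547 -.14 .008 -0.17
```

```text
scene world [ 0.5477 -0.086 ] 87.39 stage mm -134.1 5.8 yaw -2.43 cost 143.1
11.7167 [ 0.5633 -0.18    0.0284] [0.71  0.705 0.    0.002] [-0.4  0.5 -0.2] 0.042520483086720635
scene world [ 0.5462 -0.087 ] 90.68 stage mm -135.2 7.3 yaw 0.86 cost 127.8
11.7667 [ 0.5632 -0.1781  0.0274] [0.709 0.705 0.    0.001] [ 0.7  0.  -0. ] 0.04278427349767524
scene world [ 0.5476 -0.0856] 90.25 stage mm -133.7 5.9 yaw 0.43 cost 101.1
11.8167 [ 0.563  -0.1768  0.0266] [0.708 0.706 0.    0.   ] [-0.   0.7 -0.7] 0.04302349037817022
shift cm [ 3.68 -0.84  1.86] yaw -0.04 cur tool-y angle -0.21 pos [ 0.563  -0.1768  0.0266] x axis [0.004 1.    0.   ] F [-0.   0.7 -0.7] op 0.043 11.8167
```

View pics/k_scene.png

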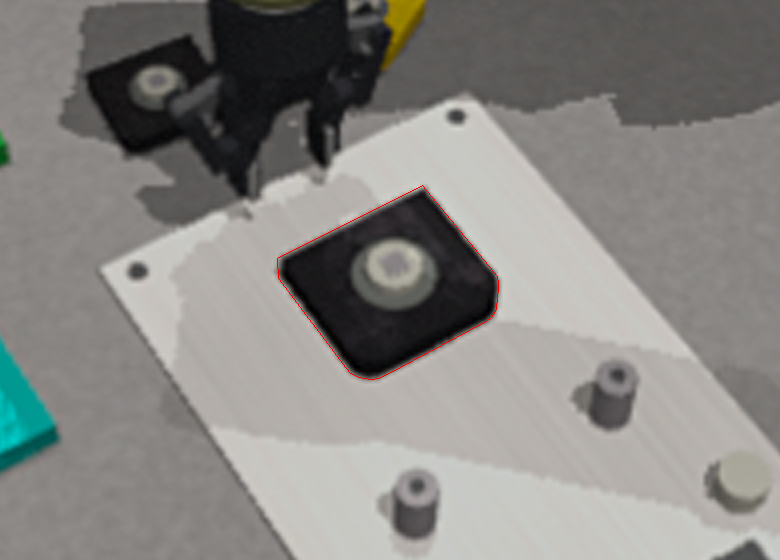

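```bash
python3 to.py .549 -.155 .008 -0.17
```

```text
shift cm [ 2.18 -1.41  1.86] yaw -0.04 cur tool-y angle -0.21 pos [ 0.563  -0.1768  0.0266] x axis [0.004 1.    0.   ] F [-0.   0.7 -0.7] op 0.043 11.8167
```

Request:
play_rows(increments=[[[0,-0.7,0.6],0,0],[[0.5,-1.4,1.2],0,0],[[1,-1.4,1.8],0,0],[[1.5,-1.4,1.8],0,0],[[2,-1.4,1.8],0,0],[[2,-1.4,1.8],0,0]])

```text
time: 12.32
position: [0.5493, -0.1541, 0.0079]
orientation: [0.707, 0.707, 0.0, -0.001]
contact_force: [0.4, 0.5, 0.5]
opening: 0.0428
```

```bash
python3 to.py .5547 -.081 .008 -0.17
```

```text
shift cm [7.31 0.54 0.  ] yaw 0.17 cur tool-y angle -0.0 pos [ 0.5493 -0.1541  0.0079] x axis [0.    1.    0.001] F [0.4 0.5 0.5] op 0.0428 12.3167
```

Request:
play_rows(increments=[[[0.5,0,0],0.2,0],[[1.0,0,0],0.2,0],[[1.3,0,0],0.2,0],[[1.7,0.04,0],0.2,0],[[2.1,0.08,0],0.2,0],[[2.5,0.12,0],0.2,0],[[2.9,0.16,0],0.2,0],[[3.3,0.2,0],0.2,0],[[3.7,0.24,0],0.2,0],[[4.1,0.28,0],0.2,0],[[4.5,0.32,0],0.2,0],[[4.5,0.32,0],0.2,0]])

```text
time: 13.32
position: [0.5525, -0.1102, 0.0083]
orientation: [0.709, 0.705, 0.0, -0.0]
contact_force: [0.3, -1.0, 1.2]
opening: 0.0427
```

```bash
for t in 75 90; do python3 look.py l scene .551 -.054 90 $t; done;python3 to.py .5547 -.08 .008 -0.17
```

```text
scene world [ 0.5504 -0.0577] 87.6 stage mm -105.8 3.2 yaw -2.22 cost 1319.8
13.3667 [ 0.5525 -0.1102  0.0083] [ 0.709  0.705  0.    -0.   ] [0.7 0.1 1.1] 0.04257095645733188
scene world [ 0.5503 -0.0569] 88.57 stage mm -105.0 3.3 yaw -1.25 cost 1382.4
13.4167 [ 0.5524 -0.1102  0.0082] [ 0.709  0.705  0.    -0.   ] [-0.3  0.1 -0.3] 0.04278246964209197
shift cm [3.03 0.22 0.03] yaw -0.12 cur tool-y angle -0.29 pos [ 0.5524 -0.1102  0.0082] x axis [0.005 1.    0.001] F [-0.3  0.1 -0.3] op 0.0428 13.4167
```

View pics/l_scene.png

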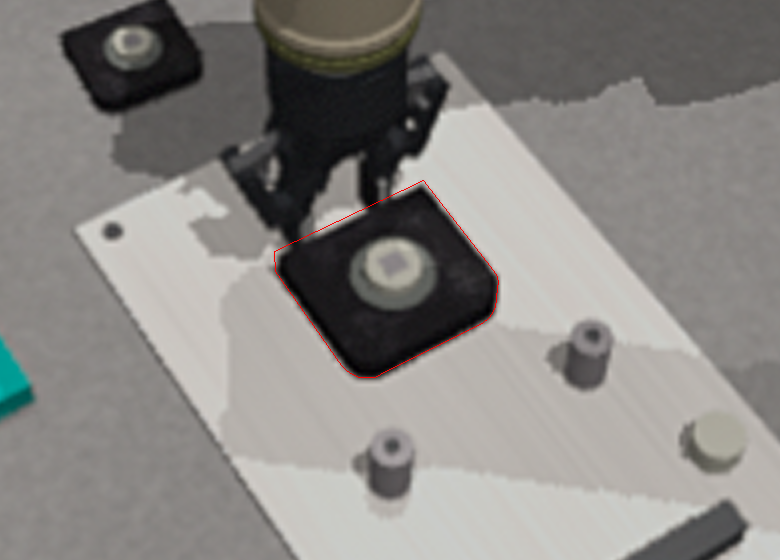

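Request:
play_rows(increments=[[[0.4,0.03,0],-0.1,0],[[0.8,0.07,0],-0.1,0],[[1.2,0.1,0],-0.1,0],[[1.6,0.14,0],-0.1,0],[[2,0.17,0],-0.1,0],[[2.4,0.21,0],-0.1,0],[[2.8,0.25,0],-0.1,0],[[3.2,0.28,0],-0.1,0],[[3.2,0.28,0],-0.1,0],[[1.5,0.28,0],-0.1,0],[[0,0.28,-1],-0.1,0],[[0,0.28,-2],-0.1,0]])

```text
time: 14.42
position: [0.5541, -0.115, 0.0291]
orientation: [0.71, 0.704, -0.001, 0.0]
contact_force: [0.2, -1.9, 0.1]
opening: 0.0427
```

```bash
for t in 75 90 105; do python3 look.py m scene .554 -.022 90 $t; done;python3 to.py .5547 -.08 .008 -0.17
```

```text
scene world [ 0.5541 -0.0227] 87.44 stage mm -70.8 -0.4 yaw -2.38 cost 126.6
14.4667 [ 0.5558 -0.1141  0.0313] [0.71  0.704 0.001 0.001] [ 0.8 -1.   1.4] 0.04292175918738128
scene world [ 0.5539 -0.0232] 88.29 stage mm -71.3 -0.3 yaw -1.53 cost 97.7
14.5167 [ 0.5562 -0.1127  0.0305] [0.709 0.705 0.001 0.001] [ 0.6  0.5 -0.3] 0.042940602636386285
scene world [ 0.5538 -0.0226] 89.16 stage mm -70.7 -0.1 yaw -0.66 cost 72.4
14.5667 [ 0.5559 -0.1115  0.0296] [0.709 0.705 0.001 0.001] [ 0.1  1.1 -0.1] 0.04263066763206768
shift cm [ 3.15 -0.15  2.16] yaw -0.13 cur tool-y angle -0.3 pos [ 0.5559 -0.1115  0.0296] x axis [0.005 1.    0.001] F [ 0.1  1.1 -0.1] op 0.0426 14.5667
```

View pics/m_scene.png

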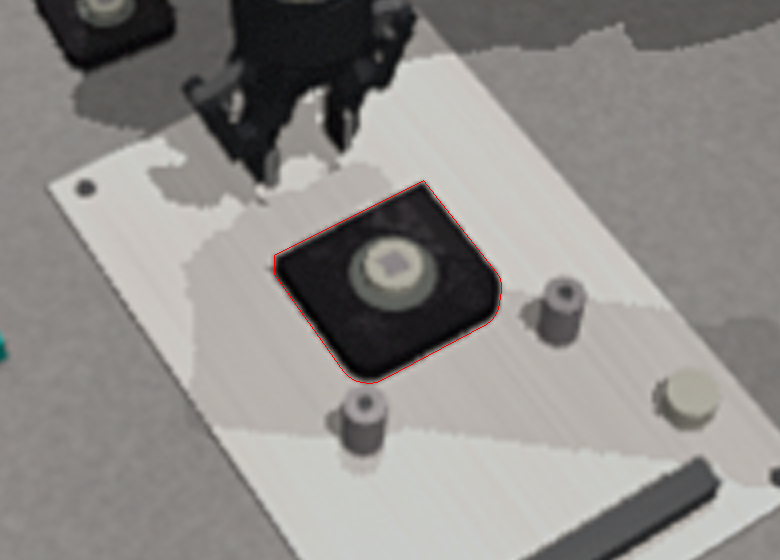

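Request:
play_rows(increments=[[[0,-0.1,1],-0.1,0],[[0.6,-0.1,2.1],-0.1,0],[[1.4,-0.1,2.1],-0.1,0],[[2.2,-0.1,2.1],-0.1,0],[[2.9,-0.1,2.1],-0.1,0],[[3.4,-0.1,2.1],-0.1,0],[[3.8,-0.1,2.1],-0.1,0],[[4.2,-0.1,2.1],-0.1,0],[[4.6,-0.1,2.1],-0.1,0],[[5,-0.1,2.1],-0.1,0],[[5.4,-0.1,2.1],-0.1,0],[[5.8,-0.1,2.1],-0.1,0]])

```text
time: 15.57
position: [0.5537, -0.054, 0.0063]
orientation: [0.708, 0.706, -0.001, 0.0]
contact_force: [-1.0, -5.5, 2.5]
opening: 0.0427
```

```bash
python3 look.py n scene .5539 0.002 90 90;python3 to.py .5547 .04 .008 -0.17
```

```text
scene world [ 0.5525 -0.0009] 89.94 stage mm -49.0 1.2 yaw 0.12 cost 1392.3
15.6167 [ 0.5538 -0.0531  0.0063] [ 0.708  0.706 -0.001  0.   ] [-1.5 -4.5  3.7] 0.04286222984820264
shift cm [ 9.31  0.07 -0.18] yaw 0.03 cur tool-y angle -0.14 pos [ 0.5538 -0.0531  0.0063] x axis [ 0.002  1.    -0.001] F [-1.5 -4.5  3.7] op 0.0429 15.6167
```

View pics/n_scene.png

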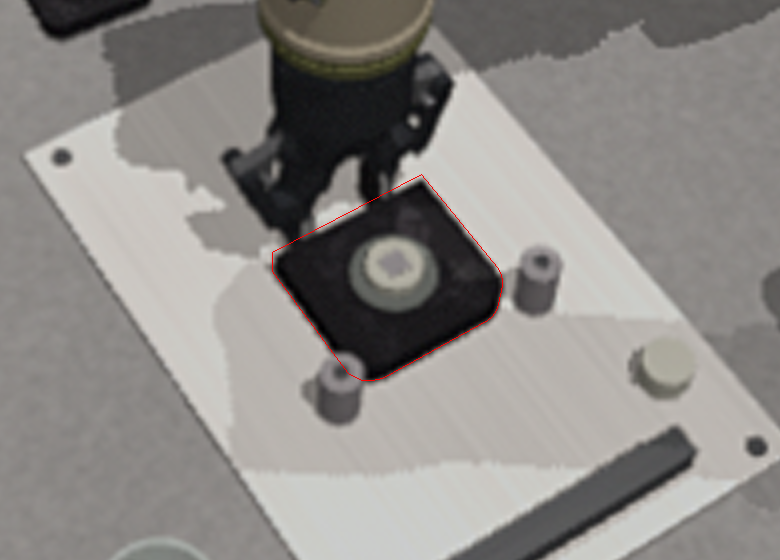

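Request:
play_rows(increments=[[[0.3,0,0],0,0],[[0.6,0,0],0,0],[[0.9,0,0],0,0],[[1.2,0,0],0,0],[[1.5,0,0],0,0],[[1.8,0,0],0,0],[[2.1,0,0],0,0],[[2.1,0,0],0,0]])

```text
time: 16.28
position: [0.5537, -0.0322, 0.0064]
orientation: [0.708, 0.706, -0.001, -0.0]
contact_force: [0.2, -4.0, 0.2]
opening: 0.0427
```

```bash
python3 look.py o scene .5539 0.025 90 90;python3 to.py .5547 .058 .008 -0.17
```

```text
scene world [0.5525 0.0211] 89.82 stage mm -27.0 1.3 yaw -0.0 cost 1402.1
16.3333 [ 0.5537 -0.0322  0.0064] [ 0.708  0.706 -0.001 -0.   ] [ 0.8 -3.2 -0.6] 0.04276094574039177
shift cm [ 9.02  0.08 -0.17] yaw 0.03 cur tool-y angle -0.14 pos [ 0.5537 -0.0322  0.0064] x axis [ 0.002  1.    -0.   ] F [ 0.8 -3.2 -0.6] op 0.0428 16.3333
```

View pics/o_scene.png

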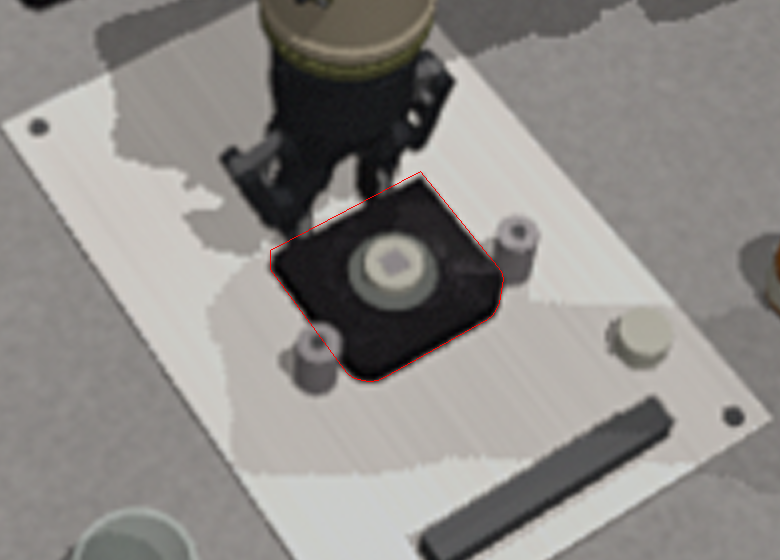

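Request:
play_rows(increments=[[[0.5,0,0],0,0],[[1,0,0],0,0],[[1.5,0,0],0,0],[[2,0,0],0,0],[[2.5,0,0],0,0],[[3,0,0],0,0],[[3.5,0,0],0,0],[[4,0,0],0,0],[[4.5,0,0],0,0],[[5,0,0],0,0],[[5.5,0,0],0,0],[[6,0,0],0,0]])

```text
time: 17.33
position: [0.5545, 0.0281, 0.0073]
orientation: [0.708, 0.706, -0.0, -0.0]
contact_force: [-0.1, -2.2, -1.4]
opening: 0.0428
```

```bash
python3 look.py p scene .5539 0.08 90 90;python3 to.py .5547 .058 .008 -0.17
```

```text
scene world [0.5534 0.081 ] 87.73 stage mm 32.9 0.6 yaw -2.09 cost 1449.9
17.3833 [0.5545 0.0294 0.0073] [ 0.708  0.707  0.    -0.   ] [-0.7 -1.3 -1. ] 0.04268021829722549
shift cm [ 2.86  0.01 -0.07] yaw 0.09 cur tool-y angle -0.08 pos [0.5545 0.0294 0.0073] x axis [0.001 1.    0.001] F [-0.7 -1.3 -1. ] op 0.0427 17.3833
```

View pics/p_scene.png

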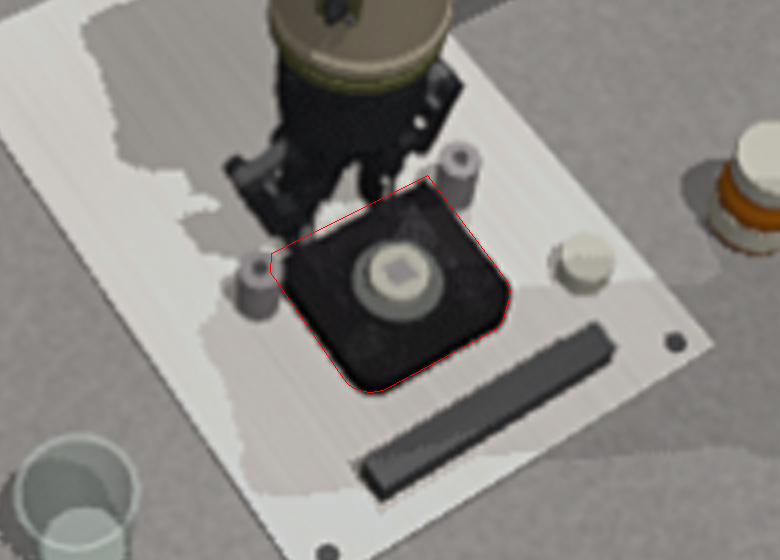

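Request:
play_rows(increments=[[[0.4,0,0],0,0],[[0.8,0,0],0,0],[[1.2,0,0],0,0],[[1.6,0,0],0,0],[[1.9,0,0],0,0],[[2.2,0,0],0,0],[[2.4,0,0],0,0],[[2.5,0,0],0,0],[[2.6,0,0],0,0],[[2.6,0,0],0,0]])

```text
time: 18.22
position: [0.5546, 0.0537, 0.0074]
orientation: [0.708, 0.706, 0.0, 0.0]
contact_force: [0.5, -2.7, 0.9]
opening: 0.0427
```

Request:
play_rows(increments=[[[0.1,0,0],0,0],[[0.2,0,0],0,0],[[0.2,0,0],0,0]])

```text
time: 18.47
position: [0.5546, 0.0556, 0.0074]
orientation: [0.708, 0.706, -0.0, 0.0]
contact_force: [0.9, -4.0, 0.5]
opening: 0.0426
```

Request:
play_rows(increments=[[[0.1,0,0],0,0],[[0.2,0,0],0,0],[[0.2,0,0],0,0]])

```text
time: 18.72
position: [0.5546, 0.0573, 0.0074]
orientation: [0.708, 0.706, -0.0, 0.0]
contact_force: [0.4, -4.0, 2.0]
opening: 0.0425
```

Request:
play_rows(increments=[[[0.1,0,0],0,0],[[0.2,0,0],0,0],[[0.2,0,0],0,0]])

```text
time: 18.97
position: [0.5546, 0.0574, 0.0074]
orientation: [0.709, 0.706, -0.001, 0.001]
contact_force: [0.8, -10.5, 1.3]
opening: 0.0427
```

```bash
python3 look.py q scene .5539 0.11 90 90;python3 to.py .5547 .058 .008 -0.17
```

```text
scene world [0.5553 0.1287] 88.36 stage mm 80.6 -1.2 yaw -1.46 cost 2030.5
19.0167 [0.5546 0.0574 0.0074] [ 0.709  0.706 -0.001  0.001] [  0.7 -10.    1.7] 0.04259897518009909
shift cm [ 0.06  0.01 -0.06] yaw -0.07 cur tool-y angle -0.24 pos [0.5546 0.0574 0.0074] x axis [ 0.004  1.    -0.003] F [  0.7 -10.    1.7] op 0.0426 19.0167
```

View pics/q_scene.png

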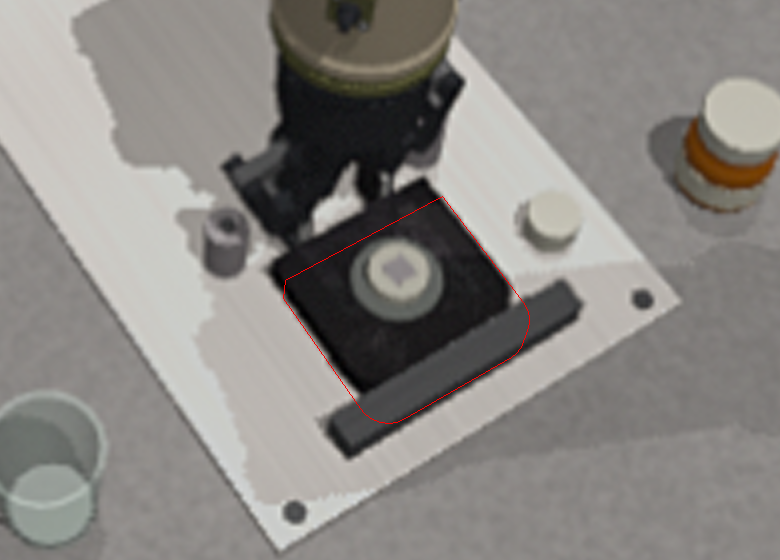

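Request:
play_rows(increments=[[[0.1,0,0],0,0],[[0.2,0,0],0,0],[[0.2,0,0],0,0]])

```text
time: 19.27
position: [0.5546, 0.0574, 0.0074]
orientation: [0.709, 0.705, -0.002, 0.002]
contact_force: [-0.0, -15.4, 2.3]
opening: 0.0428
```

Contact is solid. The position has stopped changing while the force keeps rising, so I'll back off slowly, lift, and check.

Request:
play_rows(increments=[[[-0.3,0,0],0,0],[[-0.6,0,0],0,0],[[-1,0,0],0,0],[[-1.8,0,0],0,0],[[-3,0,0],0,0],[[-4.5,0,0],0,0],[[-6,0,-1],0,0],[[-8,0,-3],0,0],[[-10,0,-6],0,0],[[-12,0,-9],0,0],[[-15,0,-12],0,0],[[-18,0,-15],0,0]])

```text
time: 20.27
position: [0.5535, -0.1192, 0.1585]
orientation: [0.708, 0.706, 0.0, 0.0]
contact_force: [-0.2, 0.4, -0.2]
opening: 0.0424
```

Request:
play_rows(increments=[[[-4,0,-2],0,0],[[-8,0,-2],0,0],[[-12,0,-2],0,0],[[-16,0,-2],0,0],[[-16,0,-2],0,0],[[-16,0,-2],0,0],[[-16,0,-2],0,0]])

```text
time: 20.85
position: [0.553, -0.2784, 0.1766]
orientation: [0.709, 0.706, 0.0, -0.0]
contact_force: [-0.0, 0.5, -1.0]
opening: 0.0426
```

```bash
cat > fin.py <<'E'
from h import *
# fine check: carrier rear/side edges and specimen, bar, posts via top & scene
for n in("top","scene"):
    f=ctrl.grab_frame(n)
    cv2.imwrite(f"pics/fin_{n}.png",cv2.resize(f["img"][140:290,200:400] if n=="top" else f["img"][130:330,250:480],None,fx=3.4 if n=="scene" else 4,fy=2.9 if n=="scene" else 4,interpolation=2)[:,:,::-1])
    o,a=STG[n]
    for t in("spare_puck","jar","beaker"):
        for d in ctrl.recognise(t,f)[:1]:
            b=np.array(d["box"])*[640,400,640,400]; print(n,t,onplane(f,(b[0]+b[2])/2,(b[1]+b[3])/2,.03).round(3))
    # predicted home outline overlay
    h=o+.065*np.array([np.cos(a),np.sin(a)])
    im=cv2.resize(f["img"],None,fx=6,fy=6,interpolation=2)[:,:,::-1].copy()
    cs,_=cv2.findContours(model_mask(f,h[0],h[1],a,6),0,1); cv2.drawContours(im,cs,-1,(0,0,255),1)
    c=(proj(f,[h[0],h[1],.02])*6).astype(int); cv2.imwrite(f"pics/fino_{n}.png",im[c[1]-290:c[1]+290,c[0]-390:c[0]+390])
s=ctrl.state(); print(s["time"],np.round(s["position"],3),np.round(s["contact_force"],1))
E
python3 fin.py
```

```text
top spare_puck [0.46  0.124 0.03 ]
top jar [0.354 0.15  0.03 ]
top beaker [0.776 0.121 0.03 ]
scene spare_puck [0.461 0.134 0.03 ]
scene jar [0.35  0.139 0.03 ]
scene beaker [0.762 0.109 0.03 ]
21.25 [ 0.554 -0.276  0.176] [ 0.7  0.3 -0.6]
```

View pics/fino_top.png

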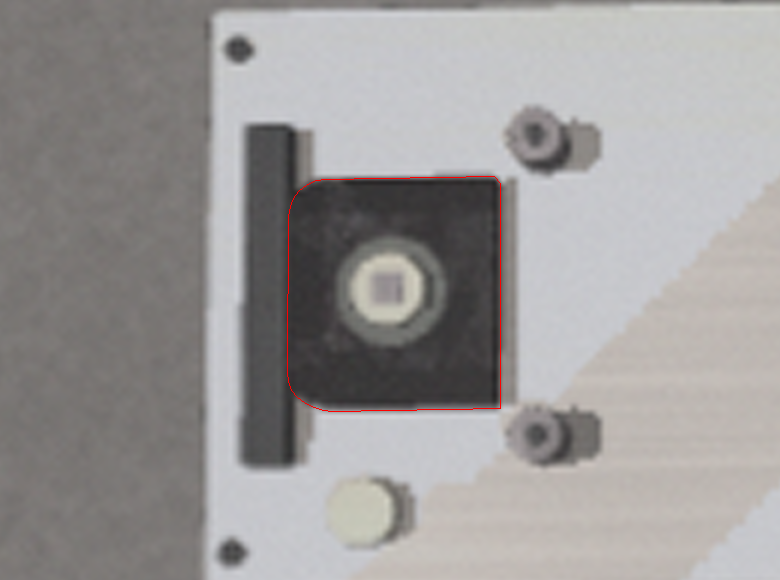

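View pics/fino_scene.png

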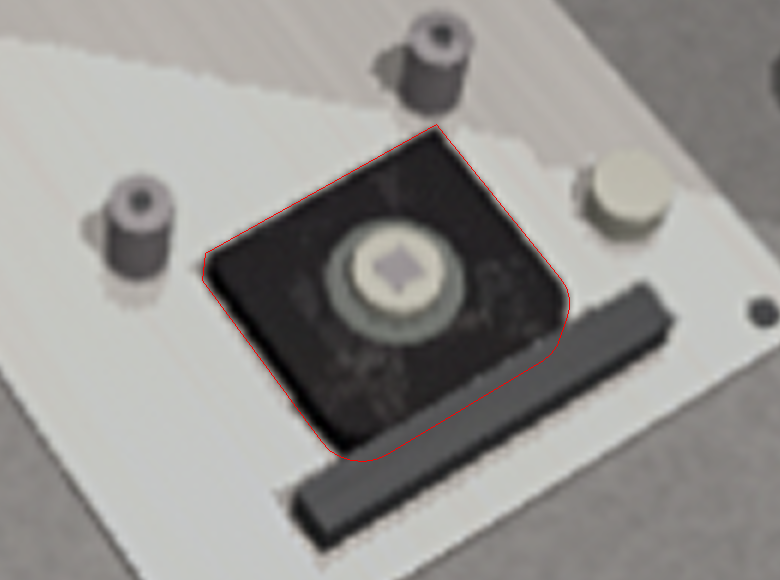

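Both views show the carrier on the predicted home outline to about 1 mm. Its nose meets the stop bar, it sits square and centred, and the gripper is well clear.

```bash
python3 -c "
from station import ctrl
print(ctrl.close_job())"
```

```text
the job is handed in; nothing more can be done
None
```

The black carrier is home against the stop bar, and I handed the job in at about 21 s. The hand-in reported no verdict.

**What I did:** I first pushed the carrier's far side to bring it near the centre line, which left it still turned about 21°. I then pushed its rear face with two fingers to square it. A slightly diagonal rear push removed the remaining 6 mm offset. After that I drove it straight through the gap (about 1 mm off the middle, within about 2° of square) until the arm stopped moving and the force rose to about 15 N. I then backed off and lifted clear.

**Last checks:**
- **Carrier position:** in both cameras it lay on the predicted home outline to about 1 mm, with its nose at the bar.
- **Bystanders:** the puck, jar and beaker read within about 5 mm of where they started, which is about how closely the detections repeat.
- **Gripper:** it was free in the air, with no contact force beyond sensor noise.

**Readings that disagreed:** while the gripper or the bar merged with the carrier in the picture, the automatic outline fits were poor. One in the home position read x +81 mm. I disregarded those and relied on the clear views, the measured finger position and the force.

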